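# Lock the reel onto the packing dispenser

### The job

Take the loose locking knob (the one with the bar grip and two lugs) and fit it to the hub of the reel dispenser: lugs into the hub's slots, push it down against the spring, twist it clockwise until it meets its stop, and let it spring up into its catch. Be gentle with the hub, never forcing the knob down or against the stop, and leave the knob locked, upright and let go.

Things in the scene. Friction and masses are not known exactly. Their poses are not given: they have to be found in the camera images.
- knob: Locking knob, 56 mm tall, 0.12 kg, upright on the table. Origin: centre of the shaft's lower end; z up, x along its lugs and bar grip. Steel shaft 24 mm across, 0 to 20 mm up; two opposite lugs at its lower end, 46 mm over both (x), 7 wide (y), 6 high, undersides level with the shaft's end; black disc 52 mm across, 20 to 26 mm up.
- knob_grip (a point): On the knob's axis, 41 mm above its origin: middle of the black bar grip on top of the disc, 46 mm long (x), 14 mm wide (y), 26 to 56 mm above the shaft's end. Near the knob stand a round black hand nut (no bar) and a grey stepped core plug, neither needed; the three may be in one another's places.
- dispenser: Reel dispenser, fixed: round steel foot 230 mm across, grey reel 200 mm across with its upper flange at 60 mm, and in the middle a square aluminium hub, 64 by 64 mm, up to 86 mm. Origin: centre of the foot's underside; z up, x along the hub's two entry slots.
- hub (a point): Centre of the hub's mouth, level with its top; z up, x along the slots. Bore about 26 mm for the shaft; two slots 11 mm wide reach 26 mm from the centre along +x and -x (a half turn makes no difference). A spring plunger, top 4 mm below the mouth, pushes up on the shaft's end: 2.7 N at first, then 0.45 N more per mm.
- ledge (a point): On the hub's axis, 16 mm below the mouth. The shaft's end must be below this point for the lugs to clear the ledge inside and turn, clockwise seen from above only. At 20 mm below the mouth the knob's disc lands hard on the hub. Over 50 N between knob and dispenser, down or against the end stop, counts as forcing.
- locked (a point): On the hub's axis, 11 mm below the mouth: where the shaft's end stays once locked (disc 9 mm above the hub). The catch, a notch 10 mm wide open downward right before a hard end stop, is unseen; its middle lies 50 to 80 degrees clockwise of the slots, differing each time: feel for the stop. Let up too early the shaft's end stays 16 mm deep; at the slots, 4 mm.

How it is judged:
By the outcome, as a careful person would: the job done as asked, in the order asked, and still so for the second after the job is handed in, with the robot touching nothing.
It also fails if it takes over 64 s, if anything falls off the work surface, if the arm or the gripper's body presses on something with over 40 N, if the wrist force passes 120 N, or if a joint passes its speed limit or range.

### The arm

A 6-joint arm with a two-finger parallel gripper is mounted at the origin on the work surface. World frame = base frame: x ahead of the robot, y to its left, z up, the work surface at z = 0. Lengths are in m, angles in rad, forces in N, time in s.
With the tool pointing down it reaches from about 0.3 to 0.775 m from the base axis. Payload 14.6 kg.
Tool frame: the origin (TCP) lies on the centre line of the jaws, within the pads' length; the fingertips stand 25 mm ahead of it and the grasp point (between the pads) lies 6 mm ahead of it (tip_extent is the z of the fingertips in the tool frame, in m); z points along the fingers, y is the direction in which the jaws open and shut (so a half turn about z gives the same grasp; the last joint's range is limited). The gripper opens to 85 mm and grips with 20 to 120 N. Pads are 22 mm wide; open, the fingers measure 114 mm over their backs; the gripper's body (76 mm by 85 mm) begins 54 mm behind the grasp point. The pads swing forward as they close: fully open they stand 13 mm farther back than shut.
Start: joints at [-1.241, 0.3, 1.521, -0, 1.321, -0.067], TCP at [0.213, -0.507, 0.256] pointing down, gripper open.
Joint ranges: [-3.03, 3.03], [-0.79, 2.21], [0.23, 2.52], [-1.04, 4.18], [0, 3.07], [-2.55, 2.55]. Speed limits (rad/s): [2.22, 2.22, 2.57, 3.14, 3.14, 3.14].

### API

Orientations are given as a unit quaternion [w, x, y, z].
In Python, from plant import * gives the robot as it stands.
- The arm moves only by the tool jog_arm, never from a script. Its argument "plan" is a list of rows, each an object of numbers: "tx", "ty", "tz": the shift along the tool's x, y, z in m; "rx", "ry", "rz": the turn, a rotation vector about the tool's x, y, z in rad. In form: [{"tx": .., "ty": .., "tz": .., "rx": .., "ry": .., "rz": ..}, ...]. A call has exactly 8 rows; each row shifts and turns the commanded pose from where the row before left it, along the tool's axes as they then stand; what a row does not reach is not made up. A row lasts 1/12 s, in which the tool goes at most 41.7 mm and 7.16 degrees, less where a joint would pass 70% of its speed; a pose out of reach is approached as far as the arm can. A call with a gripper value outside its range is refused whole. "gripper" is the finger opening in m, from 0 to 0.0854, set as the call begins (left out, the last holds). The fingers move at their own pace and stop on an object; the grip force is fixed at half the most. Time passes only in rows, so rows that do not move let the fingers close, or fill a call up. It gives the time, the measured TCP pose, the force and the opening at its end, in the units of the state.
- get_state(): the state, without advancing time (a new reading comes with each control period).
- read_camera(name): name is "scene" or "top"; returns a dict with "pixels" (384x512x3 uint8, red, green, blue), "depth" (384x512 float32, m along the optical axis (not along the pixel's ray), 0 where there is no reading), "fov_y" (degrees; the focal length in pixels is half the picture's height over the tangent of half this angle, whatever the lens; pixels are square), "cx", "cy" (the principal point, pixels), "T" (4x4, takes a point from camera to world coordinates). Camera axes: x right, y down, z forward; pixel columns grow to the right and rows downward; lengths in m; the calibration is good to about 2 mm. A picture is of the moment at which its call begins.
- sign_off(): hands the job in, once; it reports no verdict.
The state is a dict: "time": time; "joint_pos": joint angles; "joint_velocities": joint speeds; "joint_efforts": joint torques, N m; "tcp_pos": TCP position; "tool_rot": TCP orientation; "ft_force": force on the tool from outside, world axes, zero at the start; "wrist_torque": the same for the moment, N m; "finger_gap": opening from 0.0 (shut) to 1.0 (fully open).
Only numpy, scipy, OpenCV 4.12 (cv2) and the standard library are available. Lean on these libraries where they do the work, as an engineer would, in place of code of your own. Each camera call takes 0.05 s, during which the arm holds its last target.

## Working session

There is one attempt and no reset: what is moved stays moved. The work goes in short steps, Python scripts to look and compute and a tool call to move; the robot and the scene stay as the last step left them, time stands still between calls to the robot, and variables do not carry over. Pictures are saved under pics/ and viewed, and the job is handed in when it is done.

Besides the shell and the picture viewer there is one more tool, called after "Emit:" as name(argument=value, ...) on one line, values as JSON. jog_arm: Moves the arm, as the interface text tells. Its arguments: {"type":"object","properties":{"plan":{"type":"array","items":{"type":"object","properties":{"tx":{"type":"number"},"ty":{"type":"number"},"tz":{"type":"number"},"rx":{"type":"number"},"ry":{"type":"number"},"rz":{"type":"number"}}}},"gripper":{"type":"number"}},"required":["plan"]}

```bash
mkdir -p pics; ls
cat > h.py <<'E'
from plant import *
import numpy as np, cv2
def pts(c):
    h,w=c['depth'].shape; f=h/2/np.tan(np.radians(c['fov_y'])/2)
    u,v=np.meshgrid(np.arange(w),np.arange(h)); d=c['depth']
    P=np.stack([(u-c['cx'])/f*d,(v-c['cy'])/f*d,d,np.ones_like(d)],-1)@np.array(c['T']).T
    P=P[...,:3]; P[d<=0]=np.nan
    return P
E
python3 - <<'E'
from h import *
print(get_state())
for n in('scene','top'):
    c=read_camera(n); cv2.imwrite(f'pics/{n}0.png',c['pixels'][...,::-1])
    P=pts(c); np.savez(f'{n}0.npz',P=P,px=c['pixels'],d=c['depth']); print(n,c['fov_y'],c['cx'],c['cy'],np.round(c['T'],3))
    print(c.keys())
E
```

```text
pics
{'time': 0.0, 'joint_pos': array([-1.24058122e+00,  3.00469677e-01,  1.52160172e+00, -1.01877773e-05,
        1.32069698e+00, -6.65567561e-02]), 'joint_velocities': array([-1.11566914e-04, -1.06674828e-03,  3.23983127e-04, -1.31178234e-04,
       -7.78703015e-04,  8.48607073e-05]), 'joint_efforts': array([ 3.22997403e-03, -5.43495870e+01, -3.61795449e+01,  4.87477246e-05,
        3.96736999e-03,  6.79347650e-06]), 'tcp_pos': array([ 0.21249214, -0.50706455,  0.25571335]), 'tool_rot': array([-5.82110505e-04,  9.80385548e-01,  1.97088385e-01, -8.21646667e-05]), 'ft_force': array([-0.17810641, -0.34877854, -0.74045742]), 'wrist_torque': array([ 0.02273544, -0.00303402, -0.0635205 ]), 'finger_gap': 0.9954118934623667}
scene 45.42080642515758 258.83776650127936 187.76564936699566 [[-0.335  0.593 -0.732  1.095]
 [ 0.942  0.213 -0.259  0.186]
 [ 0.002 -0.776 -0.63   0.568]
 [ 0.     0.     0.     1.   ]]
dict_keys(['pixels', 'depth', 'fov_y', 'cx', 'cy', 'T'])
top 46.1262437790527 256.0441600600943 191.19966320409392 [[ 0.024 -0.989  0.149  0.371]
 [-1.    -0.022  0.019 -0.047]
 [-0.016 -0.149 -0.989  0.988]
 [ 0.     0.     0.     1.   ]]
dict_keys(['pixels', 'depth', 'fov_y', 'cx', 'cy', 'T'])
```

View pics/scene0.png

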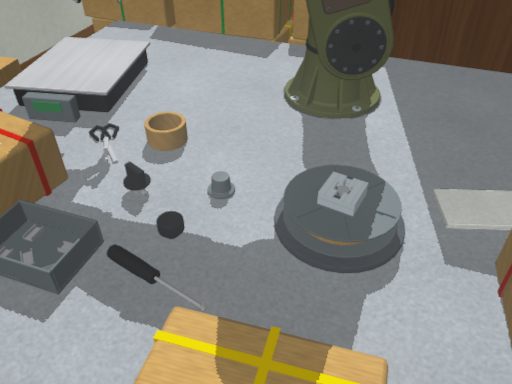

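View pics/top0.png

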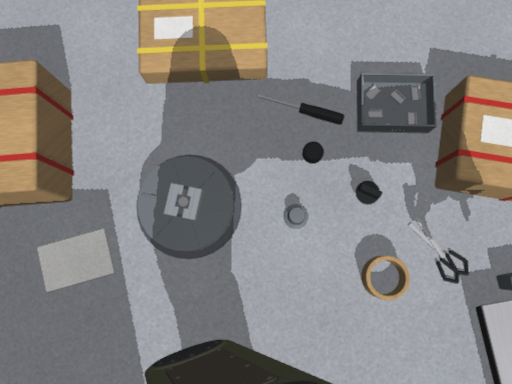

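The knob stands at about (368,191) in the top view and (136,177) in the scene view. The hub is at (183,202) in the top view and (343,192) in the scene view. Next I'll measure both.

Run:
```python
from h import *
for n,k,hb in(('top',(368,191),(183,202)),('scene',(136,177),(343,192))):
    z=np.load(n+'0.npz');P=z['P'];px=z['px']
    def sub(c,r): 
        s=np.s_[c[1]-r:c[1]+r,c[0]-r:c[0]+r]; return P[s].reshape(-1,3),px[s].reshape(-1,3)
    q,col=sub(k,28)
    for lo,hi in((.046,.065),(.016,.030),(.03,.045)):
        m=(q[:,2]>lo)&(q[:,2]<hi); a=q[m]
        if len(a)<5: print(n,lo,len(a));continue
        r=cv2.minAreaRect((a[:,:2]*1000).astype(np.float32)); print(n,'knob',lo,len(a),a.mean(0).round(4),'rect',np.round(r[0],1),np.round(r[1],1),r[2],'zq',np.nanpercentile(a[:,2],[5,50,95]).round(4))
    q,col=sub(hb,32)
    m=(q[:,2]>.079)&(q[:,2]<.095);a=q[m]
    r=cv2.minAreaRect((a[:,:2]*1000).astype(np.float32)); print(n,'hub',len(a),a.mean(0).round(4),np.round(r[0],1),np.round(r[1],1),r[2],np.percentile(a[:,2],[5,50,95]).round(4))
    tab=P[np.abs(P[...,2])<.01]; print('table z',np.median(tab[:,2]))
    x0,y0,x1,y1=k[0]-30,k[1]-30,k[0]+30,k[1]+30
    A=cv2.resize(px[y0:y1,x0:x1],(400,400),interpolation=2)
    x,y=hb; B=cv2.resize(px[y-30:y+30,x-30:x+30],(400,400),interpolation=2)
    cv2.imwrite(f'pics/{n}_crop0.png',np.hstack([A,B])[...,::-1])
```

```text
top knob 0.046 167 [ 0.5181 -0.2674  0.0551] rect [ 518.5 -268.3] [46.  14.7] 66.44140625 zq [0.0497 0.0555 0.0583]
top knob 0.016 259 [ 0.5156 -0.2652  0.0259] rect [ 519.  -266.4] [47.4 50.5] 77.60324096679688 zq [0.023  0.026  0.0288]
top knob 0.03 38 [ 0.515  -0.2634  0.0381] rect [ 515.4 -263.4] [44.4 22.6] 37.11154556274414 zq [0.0312 0.0378 0.044 ]
top hub 867 [0.4823 0.1179 0.0857] [482.9 118.3] [64.7 64.1] 79.9708251953125 [0.0816 0.086  0.0887]
table z 0.0001717713257002318
scene knob 0.046 170 [ 0.5236 -0.2646  0.0537] rect [ 521.2 -267. ] [48.8 14.3] 66.59403228759766 zq [0.0476 0.0549 0.0567]
scene knob 0.016 248 [ 0.5295 -0.2635  0.0254] rect [ 524.3 -264.7] [45.4 49. ] 30.129959106445312 zq [0.022  0.0256 0.0283]
scene knob 0.03 113 [ 0.5276 -0.2609  0.0377] rect [ 521.3 -266.2] [45.8 15. ] 67.75822448730469 zq [0.031  0.0374 0.0445]
scene hub 1002 [0.4883 0.12   0.085 ] [485.1 119.3] [64.6 68.3] 80.02182006835938 [0.0806 0.0856 0.0873]
table z 9.137230684341802e-05
```

Run:
```python
import cv2,numpy as np
a=cv2.imread('pics/top_crop0.png');b=cv2.imread('pics/scene_crop0.png')
cv2.imwrite('pics/crops.png',cv2.resize(np.vstack([a,b]),(600,600)))
```

```text
(no output)
```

View pics/crops.png

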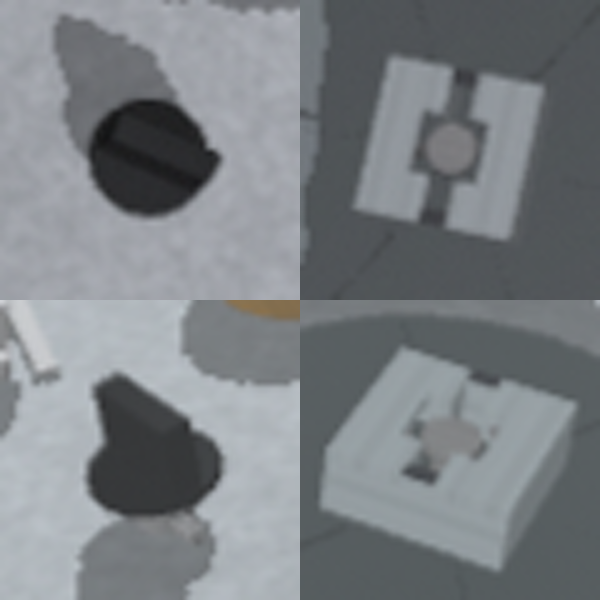

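```bash
cat >> h.py <<'E'
from scipy.spatial.transform import Rotation as R
import sys
def rot(): q=get_state()['tool_rot']; return R.from_quat([q[1],q[2],q[3],q[0]])
def target(yaw):
    y=np.radians(yaw); return R.from_matrix(np.array([[np.cos(y),np.sin(y),0],[np.sin(y),-np.cos(y),0],[0,0,-1]]))
def go(pos,yaw):
    s=get_state(); r=rot()
    print('t',round(s['time'],2),'tcp',s['tcp_pos'].round(4),'F',s['ft_force'].round(2),'M',s['wrist_torque'].round(3),'gap',round(s['finger_gap'],3))
    X=r.as_matrix()[:,0]; print('yaw',np.degrees(np.arctan2(X[1],X[0])).round(2),'q',s['joint_pos'].round(3))
    print('shift(tool,mm) now',(r.inv().apply(np.array(pos)-s['tcp_pos'])*1000).round(1), 'after rot',(target(yaw).inv().apply(np.array(pos)-s['tcp_pos'])*1000).round(1))
    print('rotvec',(r.inv()*target(yaw)).as_rotvec().round(4))
E
python3 -c "
from h import *
go([.520,-.2677,.15],66.5)
for n in('top','scene'):
    P=np.load(n+'0.npz')['P']
    k=P[(P[...,2]>.046)&(P[...,2]<.065)&(np.hypot(P[...,0]-.52,P[...,1]+.267)<.035)]
    u,s,v=np.linalg.svd(k[:,:2]-k[:,:2].mean(0)); print(np.degrees(np.arctan2(v[0,1],v[0,0]))%180)
"
```

```text
t 0.1 tcp [ 0.2125 -0.5071  0.2558] F [ 0.66 -0.6  -0.56] M [-0.038  0.009 -0.046] gap 1.0
yaw 22.74 q [-1.241  0.3    1.522 -0.     1.321 -0.067]
shift(tool,mm) now [ 376.1 -101.8  105.9] after rot [342.1 186.5 105.8]
rotvec [-1.000e-03 -5.000e-04 -7.638e-01]
67.05616779109965
67.72975600328681
```

Emit:
jog_arm(plan=[{"tx": 0.035,"ty": -0.0095},{"tx": 0.035,"ty": -0.0095},{"tx": 0.035,"ty": -0.0095},{"tx": 0.035,"ty": -0.0095},{"tx": 0.035,"ty": -0.0095},{"tx": 0.035,"ty": -0.0095},{"tx": 0.035,"ty": -0.0095},{"tx": 0.035,"ty": -0.0095}], gripper=0.0854)

```text
invalid input at $.plan[0]: expected keys tx, ty, tz, rx, ry, rz
```

Emit:
jog_arm(plan=[{"tx": 0.032,"ty": -0.0086},{"tx": 0.032,"ty": -0.0086},{"tx": 0.032,"ty": -0.0086},{"rz": -0.1},{"rz": -0.1},{"rz": -0.1},{"rz": -0.1},{"rz": -0.1}])

```text
invalid input at $.plan[0]: expected keys tx, ty, tz, rx, ry, rz
```

Emit:
jog_arm(plan=[{"rz": -0.1},{"rz": -0.1},{"rz": -0.072},{"tz": 0.03},{"tz": 0.03},{"tz": 0.03},{},{}])

```text
invalid input at $.plan[0]: expected keys tx, ty, tz, rx, ry, rz
```

```bash
python3 -c "
from h import *
go([.520,-.2677,.12],67)"
```

```text
t 0.1 tcp [ 0.2125 -0.5071  0.2558] F [ 0.66 -0.6  -0.56] M [-0.038  0.009 -0.046] gap 1.0
yaw 22.74 q [-1.241  0.3    1.522 -0.     1.321 -0.067]
shift(tool,mm) now [ 376.1 -101.8  135.9] after rot [340.5 189.5 135.8]
rotvec [-1.000e-03 -5.000e-04 -7.725e-01]
```

All six keys are needed in each row.

Emit:
jog_arm(plan=[{"tx": 0.035,"ty": -0.0095,"tz": 0,"rx": 0,"ry": 0,"rz": 0},{"tx": 0.035,"ty": -0.0095,"tz": 0,"rx": 0,"ry": 0,"rz": 0},{"tx": 0.035,"ty": -0.0095,"tz": 0,"rx": 0,"ry": 0,"rz": 0},{"tx": 0.035,"ty": -0.0095,"tz": 0,"rx": 0,"ry": 0,"rz": 0},{"tx": 0.035,"ty": -0.0095,"tz": 0,"rx": 0,"ry": 0,"rz": 0},{"tx": 0.035,"ty": -0.0095,"tz": 0,"rx": 0,"ry": 0,"rz": 0},{"tx": 0.035,"ty": -0.0095,"tz": 0,"rx": 0,"ry": 0,"rz": 0},{"tx": 0.035,"ty": -0.0095,"tz": 0,"rx": 0,"ry": 0,"rz": 0}], gripper=0.0854)

```text
time: 0.77
tcp_pos: [0.4425, -0.3275, 0.2561]
tool_rot: [-0.0, 0.98, 0.197, -0.0]
ft_force: [-0.6, -0.1, 0.3]
finger_gap: 1.0
```

Emit:
jog_arm(plan=[{"tx": 0.032,"ty": -0.0086,"tz": 0,"rx": 0,"ry": 0,"rz": 0},{"tx": 0.032,"ty": -0.0086,"tz": 0,"rx": 0,"ry": 0,"rz": 0},{"tx": 0.032,"ty": -0.0086,"tz": 0,"rx": 0,"ry": 0,"rz": 0},{"tx": 0,"ty": 0,"tz": 0,"rx": 0,"ry": 0,"rz": -0.1},{"tx": 0,"ty": 0,"tz": 0,"rx": 0,"ry": 0,"rz": -0.1},{"tx": 0,"ty": 0,"tz": 0,"rx": 0,"ry": 0,"rz": -0.1},{"tx": 0,"ty": 0,"tz": 0,"rx": 0,"ry": 0,"rz": -0.1},{"tx": 0,"ty": 0,"tz": 0,"rx": 0,"ry": 0,"rz": -0.1}])

```text
time: 1.43
tcp_pos: [0.52, -0.2679, 0.2559]
tool_rot: [-0.0, 0.9, 0.436, -0.0]
ft_force: [-0.6, 1.0, 0.4]
finger_gap: 1.0
```

Emit:
jog_arm(plan=[{"tx": 0,"ty": 0,"tz": 0,"rx": 0,"ry": 0,"rz": -0.1},{"tx": 0,"ty": 0,"tz": 0,"rx": 0,"ry": 0,"rz": -0.1},{"tx": 0,"ty": 0,"tz": 0,"rx": 0,"ry": 0,"rz": -0.072},{"tx": 0,"ty": 0,"tz": 0.03,"rx": 0,"ry": 0,"rz": 0},{"tx": 0,"ty": 0,"tz": 0.03,"rx": 0,"ry": 0,"rz": 0},{"tx": 0,"ty": 0,"tz": 0.03,"rx": 0,"ry": 0,"rz": 0},{"tx": 0,"ty": 0,"tz": 0,"rx": 0,"ry": 0,"rz": 0},{"tx": 0,"ty": 0,"tz": 0,"rx": 0,"ry": 0,"rz": 0}])

```text
time: 2.1
tcp_pos: [0.5197, -0.2679, 0.1657]
tool_rot: [-0.001, 0.834, 0.552, -0.001]
ft_force: [-0.4, -0.2, 1.7]
finger_gap: 1.003
```

```bash
python3 -c "
from h import *
go([.520,-.2677,.12],67)"
```

```text
t 2.1 tcp [ 0.5197 -0.2679  0.1657] F [-0.36 -0.16  1.68] M [-0.007 -0.027 -0.014] gap 1.003
yaw 66.96 q [-0.539  0.463  1.516  0.     1.165 -0.137]
shift(tool,mm) now [ 0.3  0.4 45.7] after rot [ 0.3  0.2 45.7]
rotvec [-0.0026 -0.0004 -0.0006]
```

Emit:
jog_arm(plan=[{"tx": 0,"ty": 0,"tz": 0.02,"rx": 0,"ry": 0,"rz": 0},{"tx": 0,"ty": 0,"tz": 0.02,"rx": 0,"ry": 0,"rz": 0},{"tx": 0,"ty": 0,"tz": 0.02,"rx": 0,"ry": 0,"rz": 0},{"tx": 0,"ty": 0,"tz": 0.02,"rx": 0,"ry": 0,"rz": 0},{"tx": 0,"ty": 0,"tz": 0.015,"rx": 0,"ry": 0,"rz": 0},{"tx": 0,"ty": 0,"tz": 0.01,"rx": 0,"ry": 0,"rz": 0},{"tx": 0,"ty": 0,"tz": 0.0045,"rx": 0,"ry": 0,"rz": 0},{"tx": 0,"ty": 0,"tz": 0,"rx": 0,"ry": 0,"rz": 0}])

```text
time: 2.77
tcp_pos: [0.5204, -0.2683, 0.0574]
tool_rot: [0.0, 0.834, 0.552, 0.0]
ft_force: [-0.3, -0.8, 1.3]
finger_gap: 0.998
```

Emit:
jog_arm(plan=[{"tx": 0,"ty": 0,"tz": 0,"rx": 0,"ry": 0,"rz": 0},{"tx": 0,"ty": 0,"tz": 0,"rx": 0,"ry": 0,"rz": 0},{"tx": 0,"ty": 0,"tz": 0,"rx": 0,"ry": 0,"rz": 0},{"tx": 0,"ty": 0,"tz": 0,"rx": 0,"ry": 0,"rz": 0},{"tx": 0,"ty": 0,"tz": 0,"rx": 0,"ry": 0,"rz": 0},{"tx": 0,"ty": 0,"tz": 0,"rx": 0,"ry": 0,"rz": 0},{"tx": 0,"ty": 0,"tz": 0,"rx": 0,"ry": 0,"rz": 0},{"tx": 0,"ty": 0,"tz": 0,"rx": 0,"ry": 0,"rz": 0}], gripper=0.03)

```text
time: 3.43
tcp_pos: [0.52, -0.2681, 0.0568]
tool_rot: [-0.0, 0.834, 0.552, 0.0]
ft_force: [-0.2, -0.0, -0.7]
finger_gap: 0.351
```

```bash
python3 -c "
from h import *
go([.520,-.2677,.0555],67)
for n in('top','scene'):
    c=read_camera(n); P=pts(c); P=P.copy()
    p=c['pixels']; k=(368,191) if n=='top' else (136,177)
    cv2.imwrite('pics/%s1.png'%n,cv2.resize(p[k[1]-50:k[1]+50,k[0]-50:k[0]+50],(500,500),interpolation=2)[...,::-1])
"
```

```text
t 3.43 tcp [ 0.52   -0.2681  0.0568] F [-0.2  -0.01 -0.67] M [-0.018 -0.023  0.011] gap 0.351
yaw 66.97 q [-0.539  0.609  1.579  0.     0.953 -0.137]
shift(tool,mm) now [ 0.3 -0.1  1.3] after rot [ 0.3 -0.1  1.3]
rotvec [ 0.     -0.     -0.0006]
```

View pics/scene1.png

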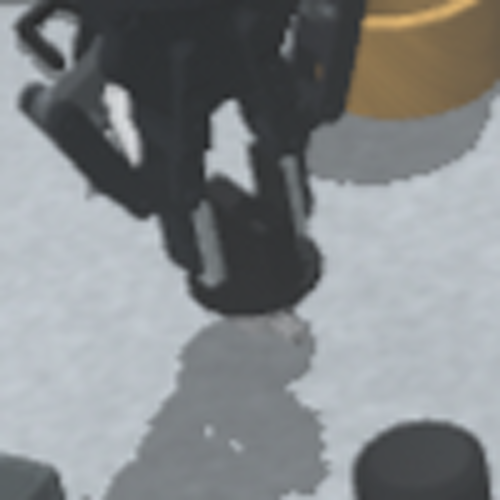

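The pads (crop columns 205 and 295) straddle the bar grip, with their tips just above the disc. I'll close them.

Emit:
jog_arm(plan=[{"tx": 0,"ty": 0,"tz": 0.001,"rx": 0,"ry": 0,"rz": 0},{"tx": 0,"ty": 0,"tz": 0,"rx": 0,"ry": 0,"rz": 0},{"tx": 0,"ty": 0,"tz": 0,"rx": 0,"ry": 0,"rz": 0},{"tx": 0,"ty": 0,"tz": 0,"rx": 0,"ry": 0,"rz": 0},{"tx": 0,"ty": 0,"tz": 0,"rx": 0,"ry": 0,"rz": 0},{"tx": 0,"ty": 0,"tz": 0,"rx": 0,"ry": 0,"rz": 0},{"tx": 0,"ty": 0,"tz": 0,"rx": 0,"ry": 0,"rz": 0},{"tx": 0,"ty": 0,"tz": 0,"rx": 0,"ry": 0,"rz": 0}], gripper=0.0)

```text
time: 4.2
tcp_pos: [0.5199, -0.268, 0.0557]
tool_rot: [-0.0, 0.834, 0.552, -0.0]
ft_force: [-0.6, -0.4, -1.9]
finger_gap: 0.152
```

```bash
python3 -c "
from h import *
go([.520,-.2677,.0555],67)
"
```

```text
t 4.2 tcp [ 0.5199 -0.268   0.0557] F [-0.62 -0.41 -1.85] M [ 0.022 -0.021  0.036] gap 0.152
yaw 66.97 q [-0.539  0.611  1.58   0.     0.951 -0.137]
shift(tool,mm) now [ 0.3 -0.1  0.2] after rot [ 0.3 -0.1  0.2]
rotvec [-0.0002 -0.     -0.0006]
```

Emit:
jog_arm(plan=[{"tx": 0,"ty": 0,"tz": -0.005,"rx": 0,"ry": 0,"rz": 0},{"tx": 0,"ty": 0,"tz": -0.01,"rx": 0,"ry": 0,"rz": 0},{"tx": 0,"ty": 0,"tz": -0.025,"rx": 0,"ry": 0,"rz": 0},{"tx": 0,"ty": 0,"tz": -0.03,"rx": 0,"ry": 0,"rz": 0},{"tx": 0,"ty": 0,"tz": -0.03,"rx": 0,"ry": 0,"rz": 0},{"tx": 0,"ty": 0,"tz": -0.025,"rx": 0,"ry": 0,"rz": 0},{"tx": 0,"ty": 0,"tz": -0.015,"rx": 0,"ry": 0,"rz": 0},{"tx": 0,"ty": 0,"tz": 0,"rx": 0,"ry": 0,"rz": 0}])

```text
time: 4.87
tcp_pos: [0.521, -0.2686, 0.2006]
tool_rot: [0.003, 0.834, 0.552, 0.001]
ft_force: [0.5, -1.3, -1.7]
finger_gap: 0.151
```

```bash
python3 -c "
from h import *
go([.484,.1188,.195],170)
for n in('top','scene'):
    c=read_camera(n); P=pts(c)
    np.savez(f'{n}2.npz',P=P,px=c['pixels'])
    s=get_state(); p=c['pixels']
    T=np.linalg.inv(c['T']); q=T@np.append(s['tcp_pos']-[0,0,.03],1); f=192/np.tan(np.radians(c['fov_y'])/2)
    u,v=int(q[0]/q[2]*f+c['cx']),int(q[1]/q[2]*f+c['cy']); print(u,v)
    cv2.imwrite('pics/%s2.png'%n,cv2.resize(p[max(v-50,0):v+50,u-50:u+50],(500,500),interpolation=2)[...,::-1])
"
```

```text
t 4.87 tcp [ 0.521  -0.2686  0.2006] F [ 0.5  -1.33 -1.66] M [-0.056 -0.056  0.028] gap 0.151
yaw 66.97 q [-0.539  0.425  1.484  0.     1.225 -0.137]
shift(tool,mm) now [ 342.1 -185.7    4. ] after rot [103.7 375.1   5.6]
rotvec [ 0.004   0.0067 -1.7983]
385 179
122 115
```

View pics/scene2.png

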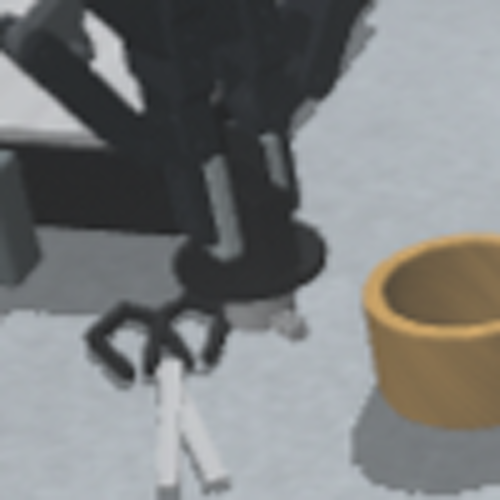

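The knob is held upright, with disc, shaft and one lug visible at about (250,260)–(290,320) in the crop. I'll carry it over the hub.

Emit:
jog_arm(plan=[{"tx": 0.015,"ty": -0.0082,"tz": 0,"rx": 0,"ry": 0,"rz": 0},{"tx": 0.03,"ty": -0.0163,"tz": 0,"rx": 0,"ry": 0,"rz": 0},{"tx": 0.034,"ty": -0.0185,"tz": 0,"rx": 0,"ry": 0,"rz": 0},{"tx": 0.034,"ty": -0.0185,"tz": 0,"rx": 0,"ry": 0,"rz": 0},{"tx": 0.034,"ty": -0.0185,"tz": 0,"rx": 0,"ry": 0,"rz": 0},{"tx": 0.034,"ty": -0.0185,"tz": 0,"rx": 0,"ry": 0,"rz": 0},{"tx": 0.034,"ty": -0.0185,"tz": 0,"rx": 0,"ry": 0,"rz": 0},{"tx": 0.034,"ty": -0.0185,"tz": 0,"rx": 0,"ry": 0,"rz": 0}])

```text
time: 5.63
tcp_pos: [0.4916, 0.0159, 0.1945]
tool_rot: [-0.001, 0.834, 0.552, -0.001]
ft_force: [0.6, 0.4, -1.9]
finger_gap: 0.153
```

Emit:
jog_arm(plan=[{"tx": 0.034,"ty": -0.0185,"tz": 0,"rx": 0,"ry": 0,"rz": 0},{"tx": 0.034,"ty": -0.0185,"tz": 0,"rx": 0,"ry": 0,"rz": 0},{"tx": 0.017,"ty": -0.0092,"tz": 0,"rx": 0,"ry": 0,"rz": 0},{"tx": 0.008,"ty": -0.0046,"tz": 0,"rx": 0,"ry": 0,"rz": -0.1},{"tx": 0,"ty": 0,"tz": 0,"rx": 0,"ry": 0,"rz": -0.11},{"tx": 0,"ty": 0,"tz": 0,"rx": 0,"ry": 0,"rz": -0.11},{"tx": 0,"ty": 0,"tz": 0,"rx": 0,"ry": 0,"rz": -0.11},{"tx": 0,"ty": 0,"tz": 0,"rx": 0,"ry": 0,"rz": -0.11}])

```text
time: 6.3
tcp_pos: [0.4817, 0.1196, 0.1944]
tool_rot: [-0.001, 0.655, 0.756, -0.001]
ft_force: [-0.5, 0.7, -1.5]
finger_gap: 0.146
```

Emit:
jog_arm(plan=[{"tx": 0,"ty": 0,"tz": 0,"rx": 0,"ry": 0,"rz": -0.11},{"tx": 0,"ty": 0,"tz": 0,"rx": 0,"ry": 0,"rz": -0.11},{"tx": 0,"ty": 0,"tz": 0,"rx": 0,"ry": 0,"rz": -0.11},{"tx": 0,"ty": 0,"tz": 0,"rx": 0,"ry": 0,"rz": -0.11},{"tx": 0,"ty": 0,"tz": 0,"rx": 0,"ry": 0,"rz": -0.11},{"tx": 0,"ty": 0,"tz": 0,"rx": 0,"ry": 0,"rz": -0.11},{"tx": 0,"ty": 0,"tz": 0,"rx": 0,"ry": 0,"rz": -0.11},{"tx": 0,"ty": 0,"tz": 0,"rx": 0,"ry": 0,"rz": -0.11}])

```text
time: 6.97
tcp_pos: [0.4818, 0.1195, 0.1944]
tool_rot: [-0.001, 0.27, 0.963, -0.001]
ft_force: [1.2, 0.2, -0.9]
finger_gap: 0.148
```

```bash
python3 -c "
from h import *
go([.484,.1188,.175],170)
"
```

```text
t 6.97 tcp [0.4818 0.1195 0.1944] F [ 1.24  0.16 -0.85] M [-0.01  -0.038  0.054] gap 0.148
yaw 148.64 q [ 0.169  0.245  1.743 -0.     1.157 -0.854]
shift(tool,mm) now [-2.3  0.6 19.4] after rot [-2.3 -0.3 19.4]
rotvec [-0.0013 -0.0022 -0.3728]
```

Emit:
jog_arm(plan=[{"tx": 0,"ty": 0,"tz": 0,"rx": 0,"ry": 0,"rz": -0.1},{"tx": 0,"ty": 0,"tz": 0,"rx": 0,"ry": 0,"rz": -0.1},{"tx": 0,"ty": 0,"tz": 0,"rx": 0,"ry": 0,"rz": -0.1},{"tx": 0,"ty": 0,"tz": 0,"rx": 0,"ry": 0,"rz": -0.073},{"tx": -0.0023,"ty": -0.0003,"tz": 0.015,"rx": -0.0013,"ry": -0.0022,"rz": 0},{"tx": 0,"ty": 0,"tz": 0.015,"rx": 0,"ry": 0,"rz": 0},{"tx": 0,"ty": 0,"tz": 0.004,"rx": 0,"ry": 0,"rz": 0},{"tx": 0,"ty": 0,"tz": 0,"rx": 0,"ry": 0,"rz": 0}])

```text
time: 7.63
tcp_pos: [0.4837, 0.1187, 0.16]
tool_rot: [-0.001, 0.09, 0.996, 0.0]
ft_force: [-0.2, 0.1, -0.4]
finger_gap: 0.15
```

```bash
python3 -c "
from h import *
go([.484,.1188,.160],170)
for n in('top','scene'):
    c=read_camera(n); P=pts(c)
    np.savez(f'{n}3.npz',P=P,px=c['pixels'],T=c['T'],fov=c['fov_y'],c=[c['cx'],c['cy']])
    p=c['pixels']; u,v=(343,180) if n=='scene' else (183,202)
    cv2.imwrite('pics/%s3.png'%n,cv2.resize(p[v-60:v+60,u-60:u+60],(600,600),interpolation=2)[...,::-1])
go([.484,.1188,.160],170)
"
```

```text
t 7.63 tcp [0.4837 0.1187 0.16  ] F [-0.15  0.06 -0.4 ] M [ 0.001 -0.014  0.062] gap 0.15
yaw 169.69 q [ 1.670e-01  2.920e-01  1.772e+00  1.000e-03  1.080e+00 -1.224e+00]
shift(tool,mm) now [-0.3  0.1 -0. ] after rot [-0.3  0.1 -0. ]
rotvec [ 0.     -0.0015 -0.0054]
t 7.73 tcp [0.4846 0.1189 0.1618] F [ 1.   -0.38 -1.27] M [ 0.022 -0.053 -0.009] gap 0.15
yaw 169.7 q [ 1.670e-01  2.900e-01  1.769e+00  1.000e-03  1.080e+00 -1.224e+00]
shift(tool,mm) now [ 0.6 -0.2  1.8] after rot [ 0.6 -0.2  1.8]
rotvec [ 0.0011  0.0017 -0.0053]
```

View pics/scene3.png

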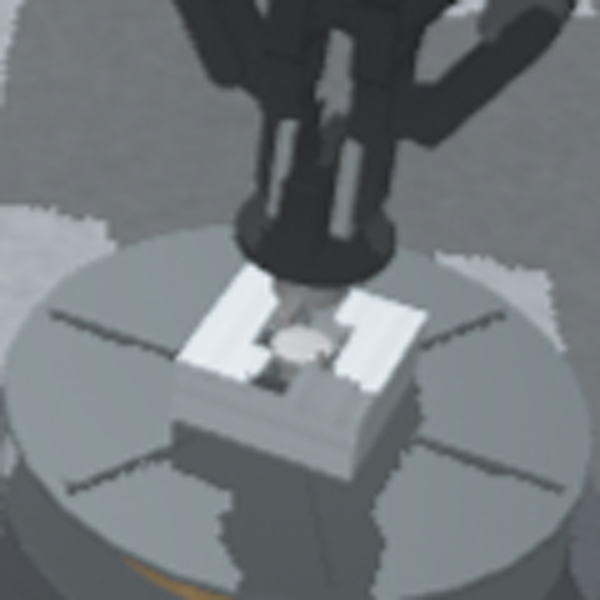

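View pics/top3.png

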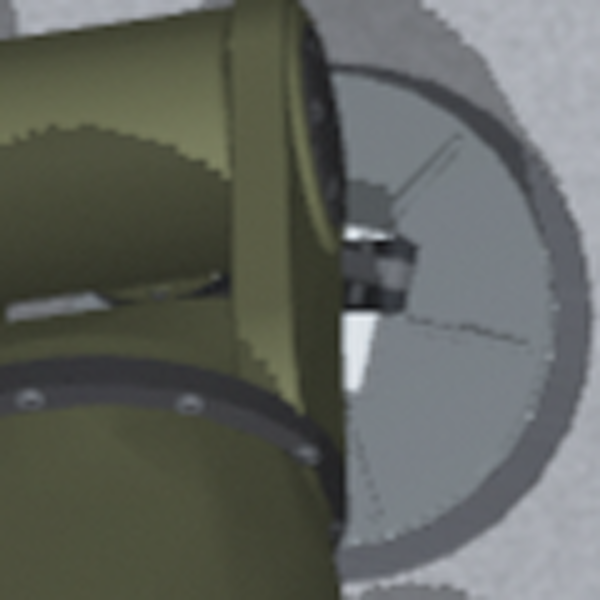

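Run:
```python
from h import *
from scipy.optimize import least_squares
z=np.load('scene3.npz');P=z['P'];px=z['px']
u,v=343,180
s=np.s_[v-40:v+40,u-45:u+45]
q=P[s].reshape(-1,3);c=px[s].reshape(-1,3).astype(int)
m=(np.hypot(q[:,0]-.484,q[:,1]-.119)<.045)
h=np.histogram(q[m][:,2],bins=np.arange(.06,.2,.004)); print(list(zip(h[1].round(3),h[0])))
# shaded image of z
dk=(c.sum(1)<150)&m
for lo,hi in((.117,.130),(.120,.128)):
  a=q[dk&(q[:,2]>lo)&(q[:,2]<hi)]
  print(len(a),a.min(0).round(3),a.max(0).round(3))
  if len(a)>10:
    f=least_squares(lambda p:np.hypot(a[:,0]-p[0],a[:,1]-p[1])-.026,[.484,.119],loss='soft_l1',f_scale=.001); print(f.x.round(4),np.median(np.abs(f.fun)))
# predicted disc projection vs dark mask in picture
f=192/np.tan(np.radians(float(z['fov']))/2);Ti=np.linalg.inv(z['T']);cx,cy=z['c']
def proj(X): 
    X=np.c_[X,np.ones(len(X))]@Ti.T; return np.c_[X[:,0]/X[:,2]*f+cx,X[:,1]/X[:,2]*f+cy]
th=np.linspace(0,2*np.pi,200)
img=cv2.resize(px[v-60:v+60,u-60:u+60],(720,720),interpolation=2)[...,::-1].copy()
x0,y0,zt=.4845,.1188,.161
yaw=np.radians(169.7)
def draw(X,col):
    p=proj(X); p=((p-[u-60,v-60]+.5)*6).astype(np.int32); cv2.polylines(img,[p],True,col,1)
for r,hh,col in((.026,.020,(0,0,255)),(.026,.026,(0,255,0)),(.012,0,(255,0,0))):
    draw(np.c_[x0+r*np.cos(th),y0+r*np.sin(th),0*th+zt-.0557+hh],col)
def box(cx_,cy_,a,b,yaw,zz,col):
    k=np.array([[a,b],[-a,b],[-a,-b],[a,-b]]); draw(np.c_[cx_+k[:,0]*np.cos(yaw)-k[:,1]*np.sin(yaw),cy_+k[:,0]*np.sin(yaw)+k[:,1]*np.cos(yaw),[zz]*4],col)
box(x0,y0,.023,.0035,yaw,zt-.0557,(255,255,0))
box(.484,.1188,.032,.032,np.radians(170),.086,(255,0,255))
box(.484,.1188,.026,.0055,np.radians(170),.086,(255,0,255))
cv2.imwrite('pics/ov3.png',img[100:700,60:660])
```

```text
[(np.float64(0.06), np.int64(232)), (np.float64(0.064), np.int64(88)), (np.float64(0.068), np.int64(93)), (np.float64(0.072), np.int64(100)), (np.float64(0.076), np.int64(111)), (np.float64(0.08), np.int64(174)), (np.float64(0.084), np.int64(674)), (np.float64(0.088), np.int64(6)), (np.float64(0.092), np.int64(0)), (np.float64(0.096), np.int64(0)), (np.float64(0.1), np.int64(0)), (np.float64(0.104), np.int64(16)), (np.float64(0.108), np.int64(43)), (np.float64(0.112), np.int64(24)), (np.float64(0.116), np.int64(2)), (np.float64(0.12), np.int64(0)), (np.float64(0.124), np.int64(22)), (np.float64(0.128), np.int64(208)), (np.float64(0.132), np.int64(76)), (np.float64(0.136), np.int64(32)), (np.float64(0.14), np.int64(41)), (np.float64(0.144), np.int64(47)), (np.float64(0.148), np.int64(52)), (np.float64(0.152), np.int64(60)), (np.float64(0.156), np.int64(61)), (np.float64(0.16), np.int64(152)), (np.float64(0.164), np.int64(54)), (np.float64(0.168), np.int64(48)), (np.float64(0.172), np.int64(37)), (np.float64(0.176), np.int64(41)), (np.float64(0.18), np.int64(48)), (np.float64(0.184), np.int64(43)), (np.float64(0.188), np.int64(49)), (np.float64(0.192), np.int64(26))]
1 [0.497 0.141 0.129] [0.497 0.141 0.129]Traceback (most recent call last):
  File "<stdin>", line 13, in <module>
    return umr_minimum(a, axis, None, out, keepdims, initial, where)
ValueError: zero-size array to reduction operation minimum which has no identity
```

```bash
cat > ov.py <<'E'
from h import *
from scipy.optimize import least_squares
def run(name,x0,y0,zt,yawd,hx,hy,out,rimlo,rimhi):
    z=np.load(name);P=z['P'];px=z['px']
    u,v=343,180
    s=np.s_[v-40:v+40,u-45:u+45]
    q=P[s].reshape(-1,3);c=px[s].reshape(-1,3).astype(int)
    m=(np.hypot(q[:,0]-.484,q[:,1]-.119)<.045)
    a=q[m&(q[:,2]>rimlo)&(q[:,2]<rimhi)]
    r=np.hypot(a[:,0]-x0,a[:,1]-y0); a=a[r>.022]
    print(len(a),a.min(0).round(3),a.max(0).round(3))
    fr=least_squares(lambda p:np.hypot(a[:,0]-p[0],a[:,1]-p[1])-.026,[x0,y0],loss='soft_l1',f_scale=.001); print('rim',fr.x.round(4),np.median(np.abs(fr.fun)))
    hp=q[m&(q[:,2]>.083)&(q[:,2]<.09)]; 
    f=192/np.tan(np.radians(float(z['fov']))/2);Ti=np.linalg.inv(z['T']);cx,cy=z['c']
    def proj(X):
        X=np.c_[X,np.ones(len(X))]@Ti.T; return np.c_[X[:,0]/X[:,2]*f+cx,X[:,1]/X[:,2]*f+cy]
    th=np.linspace(0,2*np.pi,200)
    img=cv2.resize(px[v-60:v+60,u-60:u+60],(960,960),interpolation=2)[...,::-1].copy()
    yaw=np.radians(yawd)
    def draw(X,col):
        p=proj(X); p=((p-[u-60,v-60]+.5)*8).astype(np.int32); cv2.polylines(img,[p],True,col,1)
    for r,hh,col in((.026,.020,(0,0,255)),(.026,.026,(0,255,0)),(.012,0,(255,0,0))):
        draw(np.c_[x0+r*np.cos(th),y0+r*np.sin(th),0*th+zt-.0557+hh],col)
    def box(cx_,cy_,a,b,yaw,zz,col):
        k=np.array([[a,b],[-a,b],[-a,-b],[a,-b]]); draw(np.c_[cx_+k[:,0]*np.cos(yaw)-k[:,1]*np.sin(yaw),cy_+k[:,0]*np.sin(yaw)+k[:,1]*np.cos(yaw),[zz]*4],col)
    box(x0,y0,.023,.0035,yaw,zt-.0557,(255,255,0))
    box(x0,y0,.023,.007,yaw,zt,(255,255,0))
    box(hx,hy,.032,.032,np.radians(170),.086,(255,0,255))
    box(hx,hy,.026,.0055,np.radians(170),.086,(255,0,255))
    cv2.imwrite('pics/'+out,img[220:820,200:800])
E
python3 -c "
from ov import *
run('scene3.npz',.4845,.1188,.161,169.7,.4845,.119,'ov3.png',.122,.1325)"
```

```text
153 [0.47  0.093 0.126] [0.512 0.144 0.132]
rim [0.4837 0.1184] 0.0010365214167771843
```

View pics/ov3.png

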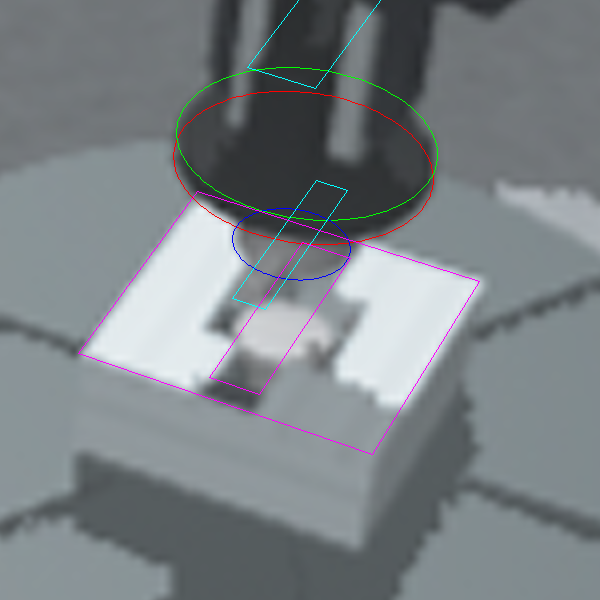

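```bash
cat > fit.py <<'E'
from h import *
from scipy.optimize import least_squares
from scipy.ndimage import map_coordinates, gaussian_filter
class Cam:
    def __init__(s,name,cam):
        z=np.load(name); s.g=gaussian_filter(z['px'].astype(float).mean(2),.5)
        zz=np.load(cam+'3.npz'); s.f=192/np.tan(np.radians(float(zz['fov']))/2); s.Ti=np.linalg.inv(zz['T']); s.c=zz['c']
    def proj(s,X):
        X=np.c_[X,np.ones(len(X))]@s.Ti.T; return np.c_[X[:,0]/X[:,2]*s.f+s.c[0],X[:,1]/X[:,2]*s.f+s.c[1]]
    def resid(s,curve,n,R=2.5,sign=None):
        # for each sampled pt with image normal: offset of max |grad|
        t=np.arange(-R,R+.01,.1); o=[];w=[]
        for p,d in zip(curve,n):
            q=p+t[:,None]*d; I=map_coordinates(s.g,[q[:,1],q[:,0]],order=1)
            g=np.gradient(I); g=g if sign is None else g*sign; g=np.abs(g) if sign is None else np.clip(g,0,None)
            k=g>.5*g.max()
            o.append((t*g**2).sum()/((g**2).sum()+1e-9)); w.append(g.max())
        return np.array(o),np.array(w)
def normals(c,center):
    d=np.gradient(c,axis=0); n=np.c_[d[:,1],-d[:,0]]; n/=np.linalg.norm(n,axis=1)[:,None]
    sg=np.sign(((c-center)*n).sum(1)); return n*sg[:,None]
def fit(cam,model,p0,iters=12,R=2.5,sign=None,minw=0,keep=None):
    p=np.array(p0,float)
    for i in range(iters):
        segs=model(p); C=[];N=[]
        cen=cam.proj(np.concatenate(segs)).mean(0)
        for sg in segs:
            c=cam.proj(sg); C.append(c);N.append(normals(c,cen))
        C=np.concatenate(C);N=np.concatenate(N)
        o,w=cam.resid(C,N,R if i<6 else R*.6,sign); ok=w>minw
        J=[]
        for k in range(len(p)):
            dp=p.copy();e=1e-4 if k<2 else 1e-3;dp[k]+=e
            J.append((((cam.proj(np.concatenate(model(dp)))-C)*N).sum(1))/e)
        J=np.array(J).T
        ww=ok/(1+(o/.5)**2)
        dl=np.linalg.lstsq(J*ww[:,None],o*ww,rcond=None)[0]; p=p+dl*.7
    return p,np.sqrt((ww*o**2).sum()/ww.sum()),ok.sum()
def square(z,h=.032):
    def m(p):
        x,y,a=p; a=a; k=np.array([[h,h],[-h,h],[-h,-h],[h,-h],[h,h]]); Rm=np.array([[np.cos(a),-np.sin(a)],[np.sin(a),np.cos(a)]])
        k=k@Rm.T+[x,y]; t=np.linspace(.08,.92,25)[:,None]
        return [np.c_[k[i]*(1-t)+k[i+1]*t,np.full(25,z)] for i in range(4)]
    return m
def arc(z,r,a0,a1):
    def m(p):
        th=np.radians(np.linspace(a0,a1,40)); return [np.c_[p[0]+r*np.cos(th),p[1]+r*np.sin(th),0*th+z]]
    return m
E
python3 - <<'E'
from fit import *
S0=Cam('scene0.npz','scene');T0=Cam('top0.npz','top');S3=Cam('scene3.npz','scene')
for n,c in(('S0',S0),('T0',T0)):
    p,r,k=fit(c,square(.086),[.4845,.119,np.radians(-10)]); print(n,'hub',p[:2].round(5),np.degrees(p[2]).round(2),r.round(3))
# camera direction in scene: from target toward camera angle
Tc=np.linalg.inv(S3.Ti); cp=Tc[:3,3]; a=np.degrees(np.arctan2(cp[1]-.119,cp[0]-.4845)); print('cam az',a)
for z in(.1045,.1055):
    for half in(60,80):
        p,r,k=fit(S3,arc(z+.020,.026,a-half,a+half),[.4845,.1188],sign=1); print('disc bottom rim S3',z,half,p.round(5),r.round(3))
a=np.degrees(np.arctan2(cp[1]+.2675,cp[0]-.52))
for half in(60,80): p,r,k=fit(S0,arc(.020,.026,a-half,a+half),[.521,-.267],sign=1); print('S0 disc',p.round(5),r.round(3))
p,r,k=fit(T0,arc(.026,.026,0,350),[.519,-.268],sign=1);print('T0 disc',p.round(5),r)
E
```

```text
S0 hub [0.48426 0.12008] -10.36 0.166
T0 hub [0.4834  0.11935] -10.19 0.129
cam az 6.254729050308995
disc bottom rim S3 0.1045 60 [0.48251 0.11929] 0.215
disc bottom rim S3 0.1045 80 [0.48225 0.11861] 0.192
disc bottom rim S3 0.1055 60 [0.48374 0.11926] 0.204
disc bottom rim S3 0.1055 80 [0.48351 0.11871] 0.192
S0 disc [ 0.51893 -0.26729] 0.177
S0 disc [ 0.51886 -0.26749] 0.2
T0 disc [ 0.51904 -0.26711] 0.234071942342957
```

Emit:
jog_arm(plan=[{"tx": -0.0004,"ty": 0.0009,"tz": 0,"rx": 0,"ry": 0,"rz": 0},{"tx": 0,"ty": 0,"tz": 0.004,"rx": 0,"ry": 0,"rz": 0},{"tx": 0,"ty": 0,"tz": 0.004,"rx": 0,"ry": 0,"rz": 0},{"tx": 0,"ty": 0,"tz": 0.004,"rx": 0,"ry": 0,"rz": 0},{"tx": 0,"ty": 0,"tz": 0.003,"rx": 0,"ry": 0,"rz": 0},{"tx": 0,"ty": 0,"tz": 0.002,"rx": 0,"ry": 0,"rz": 0},{"tx": 0,"ty": 0,"tz": 0,"rx": 0,"ry": 0,"rz": 0},{"tx": 0,"ty": 0,"tz": 0,"rx": 0,"ry": 0,"rz": 0}])

```text
time: 8.4
tcp_pos: [0.4852, 0.1197, 0.1447]
tool_rot: [0.001, 0.09, 0.996, 0.001]
ft_force: [0.6, 0.3, -1.4]
finger_gap: 0.151
```

Run:
```python
from h import *
go([.4847,.1196,.1435],169.7)
c=read_camera('scene');P=pts(c)
np.savez('scene4.npz',P=P,px=c['pixels'],T=c['T'],fov=c['fov_y'],c=[c['cx'],c['cy']])
go([.4847,.1196,.1435],169.7)
zt=get_state()['tcp_pos'][2]
from ov import run
run('scene4.npz',.484,.1195,zt,169.7,.4843,.120,'ov4.png',zt-.036,zt-.029)
from fit import *
S4=Cam('scene4.npz','scene');
for half in(60,80):
    p,r,k=fit(S4,arc(zt-.0357,.026,6.25-half,6.25+half),[.484,.1195],sign=1); print('disc',half,p.round(5),r.round(3))
p,r,k=fit(S4,square(.086),[.4845,.119,np.radians(-10)]);print('hub',p)
```

```text
t 8.4 tcp [0.4852 0.1197 0.1447] F [ 0.64  0.27 -1.42] M [-0.008  0.036 -0.023] gap 0.151
yaw 169.7 q [ 1.680e-01  3.150e-01  1.782e+00  1.000e-03  1.043e+00 -1.223e+00]
shift(tool,mm) now [ 0.5 -0.2  1.2] after rot [ 0.5 -0.2  1.2]
rotvec [ 0.0012  0.002  -0.    ]
t 8.45 tcp [0.4853 0.1197 0.1449] F [-0.29  0.33 -0.95] M [-0.011 -0.017 -0.021] gap 0.15
yaw 169.7 q [ 1.680e-01  3.150e-01  1.782e+00  1.000e-03  1.043e+00 -1.223e+00]
shift(tool,mm) now [ 0.5 -0.2  1.3] after rot [ 0.5 -0.2  1.4]
rotvec [ 0.0013  0.0023 -0.    ]
157 [0.468 0.093 0.109] [0.512 0.145 0.116]
rim [0.4844 0.1192] 0.0010086395945228359
disc 60 [0.48452 0.1196 ] 0.12
disc 80 [0.48441 0.11957] 0.158
hub [ 0.48411604  0.12009256 -0.18185084]
```

View pics/ov4.png

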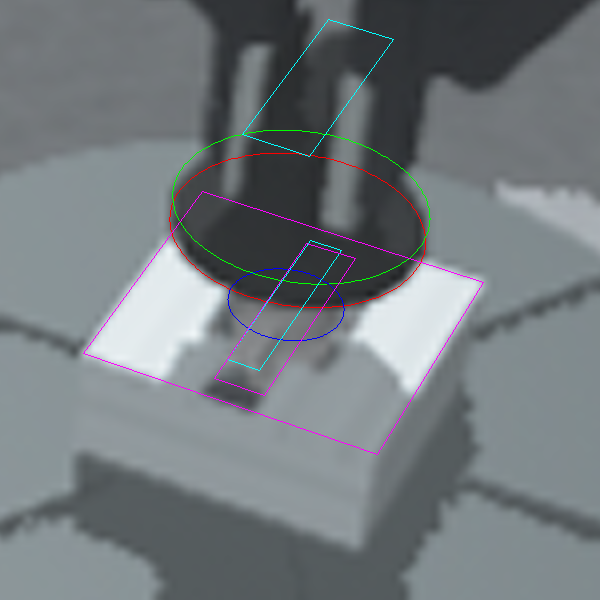

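The disc is now within about 0.5 mm of the hub centre. I'll go down in small steps and watch the force.

Emit:
jog_arm(plan=[{"tx": 0.0003,"ty": 0.0003,"tz": 0.001,"rx": 0,"ry": 0,"rz": 0},{"tx": 0,"ty": 0,"tz": 0.001,"rx": 0,"ry": 0,"rz": 0},{"tx": 0,"ty": 0,"tz": 0.001,"rx": 0,"ry": 0,"rz": 0},{"tx": 0,"ty": 0,"tz": 0.0005,"rx": 0,"ry": 0,"rz": 0},{"tx": 0,"ty": 0,"tz": 0.0005,"rx": 0,"ry": 0,"rz": 0},{"tx": 0,"ty": 0,"tz": 0.0005,"rx": 0,"ry": 0,"rz": 0},{"tx": 0,"ty": 0,"tz": 0.0005,"rx": 0,"ry": 0,"rz": 0},{"tx": 0,"ty": 0,"tz": 0,"rx": 0,"ry": 0,"rz": 0}])

```text
time: 9.12
tcp_pos: [0.4849, 0.1201, 0.1397]
tool_rot: [0.001, 0.09, 0.996, 0.001]
ft_force: [-0.3, 0.3, -2.7]
finger_gap: 0.154
```

```bash
python3 -c "
from h import *
go([.4847,.1196,.1435],169.7)"
```

```text
t 9.12 tcp [0.4849 0.1201 0.1397] F [-0.29  0.34 -2.69] M [ 0.035 -0.049  0.03 ] gap 0.154
yaw 169.7 q [ 1.690e-01  3.220e-01  1.786e+00  1.000e-03  1.031e+00 -1.222e+00]
shift(tool,mm) now [ 0.2 -0.5 -3.8] after rot [ 0.2 -0.5 -3.8]
rotvec [ 0.0013  0.0021 -0.    ]
```

Emit:
jog_arm(plan=[{"tx": 0,"ty": 0,"tz": 0.0005,"rx": 0,"ry": 0,"rz": 0},{"tx": 0,"ty": 0,"tz": 0.0005,"rx": 0,"ry": 0,"rz": 0},{"tx": 0,"ty": 0,"tz": 0.0005,"rx": 0,"ry": 0,"rz": 0},{"tx": 0,"ty": 0,"tz": 0.0005,"rx": 0,"ry": 0,"rz": 0},{"tx": 0,"ty": 0,"tz": 0.0005,"rx": 0,"ry": 0,"rz": 0},{"tx": 0,"ty": 0,"tz": 0.0005,"rx": 0,"ry": 0,"rz": 0},{"tx": 0,"ty": 0,"tz": 0,"rx": 0,"ry": 0,"rz": 0},{"tx": 0,"ty": 0,"tz": 0,"rx": 0,"ry": 0,"rz": 0}])

```text
time: 9.78
tcp_pos: [0.485, 0.1201, 0.1369]
tool_rot: [0.001, 0.09, 0.996, 0.001]
ft_force: [-1.1, 0.4, 1.7]
finger_gap: 0.15
```

```bash
python3 -c "
from h import *
go([.4847,.1196,.1435],169.7)"
```

```text
t 9.78 tcp [0.485  0.1201 0.1369] F [-1.06  0.35  1.65] M [-0.033  0.161 -0.04 ] gap 0.15
yaw 169.7 q [ 1.690e-01  3.260e-01  1.788e+00  1.000e-03  1.025e+00 -1.222e+00]
shift(tool,mm) now [ 0.2 -0.5 -6.6] after rot [ 0.2 -0.5 -6.6]
rotvec [ 0.0013  0.0023 -0.    ]
```

Emit:
jog_arm(plan=[{"tx": 0,"ty": 0,"tz": 0.0007,"rx": 0,"ry": 0,"rz": 0},{"tx": 0,"ty": 0,"tz": 0.0007,"rx": 0,"ry": 0,"rz": 0},{"tx": 0,"ty": 0,"tz": 0.0007,"rx": 0,"ry": 0,"rz": 0},{"tx": 0,"ty": 0,"tz": 0.0007,"rx": 0,"ry": 0,"rz": 0},{"tx": 0,"ty": 0,"tz": 0.0007,"rx": 0,"ry": 0,"rz": 0},{"tx": 0,"ty": 0,"tz": 0.0005,"rx": 0,"ry": 0,"rz": 0},{"tx": 0,"ty": 0,"tz": 0,"rx": 0,"ry": 0,"rz": 0},{"tx": 0,"ty": 0,"tz": 0,"rx": 0,"ry": 0,"rz": 0}])

```text
time: 10.45
tcp_pos: [0.485, 0.1201, 0.1328]
tool_rot: [0.001, 0.09, 0.996, 0.001]
ft_force: [-1.2, 0.3, 2.2]
finger_gap: 0.153
```

```bash
python3 -c "
from h import *
go([.4847,.1196,.1435],169.7)"
```

```text
t 10.45 tcp [0.485  0.1201 0.1328] F [-1.16  0.32  2.21] M [-0.063  0.206 -0.023] gap 0.153
yaw 169.7 q [ 1.690e-01  3.320e-01  1.791e+00  1.000e-03  1.016e+00 -1.222e+00]
shift(tool,mm) now [  0.2  -0.5 -10.7] after rot [  0.2  -0.5 -10.7]
rotvec [ 0.0013  0.0023 -0.    ]
```

Emit:
jog_arm(plan=[{"tx": 0.0003,"ty": 0,"tz": 0.001,"rx": 0,"ry": 0,"rz": 0},{"tx": 0,"ty": 0,"tz": 0.001,"rx": 0,"ry": 0,"rz": 0},{"tx": 0,"ty": 0,"tz": 0.001,"rx": 0,"ry": 0,"rz": 0},{"tx": 0,"ty": 0,"tz": 0.001,"rx": 0,"ry": 0,"rz": 0},{"tx": 0,"ty": 0,"tz": 0.001,"rx": 0,"ry": 0,"rz": 0},{"tx": 0,"ty": 0,"tz": 0.001,"rx": 0,"ry": 0,"rz": 0},{"tx": 0,"ty": 0,"tz": 0,"rx": 0,"ry": 0,"rz": 0},{"tx": 0,"ty": 0,"tz": 0,"rx": 0,"ry": 0,"rz": 0}])

```text
time: 11.12
tcp_pos: [0.4849, 0.1201, 0.1269]
tool_rot: [0.001, 0.09, 0.996, 0.001]
ft_force: [0.8, -1.0, 5.6]
finger_gap: 0.158
```

Emit:
jog_arm(plan=[{"tx": 0,"ty": 0,"tz": 0.0005,"rx": 0,"ry": 0,"rz": 0},{"tx": 0,"ty": 0,"tz": 0.0005,"rx": 0,"ry": 0,"rz": 0},{"tx": 0,"ty": 0,"tz": 0.0005,"rx": 0,"ry": 0,"rz": 0},{"tx": 0,"ty": 0,"tz": 0.0005,"rx": 0,"ry": 0,"rz": 0},{"tx": 0,"ty": 0,"tz": 0.0005,"rx": 0,"ry": 0,"rz": 0},{"tx": 0,"ty": 0,"tz": 0,"rx": 0,"ry": 0,"rz": 0},{"tx": 0,"ty": 0,"tz": 0,"rx": 0,"ry": 0,"rz": 0},{"tx": 0,"ty": 0,"tz": 0,"rx": 0,"ry": 0,"rz": 0}])

```text
time: 11.78
tcp_pos: [0.4849, 0.1201, 0.1245]
tool_rot: [0.001, 0.09, 0.996, 0.001]
ft_force: [0.6, -1.2, 6.5]
finger_gap: 0.152
```

```bash
python3 -c "
from h import *
go([.4847,.1196,.1435],169.7)
zt=get_state()['tcp_pos'][2]
c=read_camera('scene');P=pts(c)
np.savez('scene5.npz',P=P,px=c['pixels'],T=c['T'],fov=c['fov_y'],c=[c['cx'],c['cy']])
from ov import run
run('scene5.npz',.4844,.120,zt,169.7,.4843,.120,'ov5.png',zt-.036,zt-.029)
q=P[(np.abs(P[...,0]-.484)<.035)&(np.abs(P[...,1]-.12)<.03)]
r=np.hypot(q[:,0]-.4844,q[:,1]-.12);a=q[(r>.012)&(r<.025)&(q[:,2]>.084)&(q[:,2]<.1)&(q[:,0]>.49)];print(np.percentile(a[:,2],[10,50,90]),len(a))
"
```

```text
t 11.78 tcp [0.4849 0.1201 0.1245] F [ 0.55 -1.22  6.51] M [-0.155 -0.069 -0.007] gap 0.152
yaw 169.7 q [ 0.169  0.344  1.798  0.     0.997 -1.222]
shift(tool,mm) now [  0.1  -0.5 -19. ] after rot [  0.1  -0.6 -19. ]
rotvec [ 0.0015  0.0029 -0.0001]
146 [0.469 0.094 0.089] [0.513 0.149 0.095]
rim [0.4845 0.1198] 0.0008566305071392184
[0.08611148 0.09504954 0.09738944] 138
```

View pics/ov5.png

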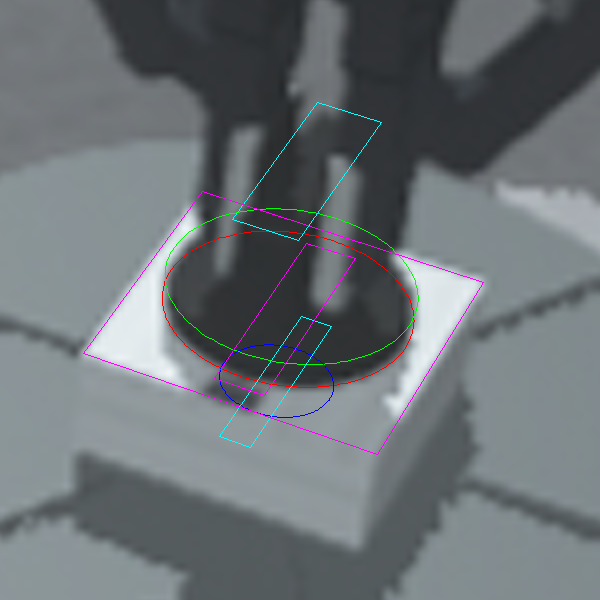

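The knob is in the slots, about 17 mm deep. I'll start the clockwise twist gently.

Emit:
jog_arm(plan=[{"tx": 0,"ty": 0,"tz": 0.0003,"rx": 0,"ry": 0,"rz": 0},{"tx": 0,"ty": 0,"tz": 0,"rx": 0,"ry": 0,"rz": 0.02},{"tx": 0,"ty": 0,"tz": 0,"rx": 0,"ry": 0,"rz": 0.03},{"tx": 0,"ty": 0,"tz": 0,"rx": 0,"ry": 0,"rz": 0.03},{"tx": 0,"ty": 0,"tz": 0,"rx": 0,"ry": 0,"rz": 0.03},{"tx": 0,"ty": 0,"tz": 0,"rx": 0,"ry": 0,"rz": 0.03},{"tx": 0,"ty": 0,"tz": 0,"rx": 0,"ry": 0,"rz": 0.03},{"tx": 0,"ty": 0,"tz": 0,"rx": 0,"ry": 0,"rz": 0}])

```text
time: 12.5
tcp_pos: [0.4849, 0.1202, 0.1242]
tool_rot: [0.001, 0.175, 0.985, 0.001]
ft_force: [0.6, -0.9, 7.5]
finger_gap: 0.151
```

```bash
cat > st.py <<'E'
from h import *
s=get_state();X=rot().as_matrix()[:,0];y=np.degrees(np.arctan2(X[1],X[0]))
print('t',round(s['time'],2),'tcp',(s['tcp_pos']*1000).round(1),'F',s['ft_force'].round(2),'M',s['wrist_torque'].round(3),'turn',round(169.7-y,2),'gap',round(s['finger_gap'],3),'eff',s['joint_efforts'].round(2))
E
python3 st.py
```

```text
t 12.5 tcp [484.9 120.2 124.2] F [ 0.62 -0.92  7.46] M [-0.204  0.024 -0.036] turn 9.86 gap 0.151 eff [  0.47 -47.66 -27.95   0.2   -0.07   0.66]
```

Emit:
jog_arm(plan=[{"tx": 0,"ty": -0.0002,"tz": 0,"rx": 0,"ry": 0,"rz": 0.03},{"tx": 0,"ty": 0,"tz": 0,"rx": 0,"ry": 0,"rz": 0.035},{"tx": 0,"ty": 0,"tz": 0,"rx": 0,"ry": 0,"rz": 0.035},{"tx": 0,"ty": 0,"tz": 0,"rx": 0,"ry": 0,"rz": 0.035},{"tx": 0,"ty": 0,"tz": 0,"rx": 0,"ry": 0,"rz": 0.035},{"tx": 0,"ty": 0,"tz": 0,"rx": 0,"ry": 0,"rz": 0.035},{"tx": 0,"ty": 0,"tz": 0,"rx": 0,"ry": 0,"rz": 0.035},{"tx": 0,"ty": 0,"tz": 0,"rx": 0,"ry": 0,"rz": 0.03}])

```text
time: 13.17
tcp_pos: [0.4848, 0.12, 0.1242]
tool_rot: [0.001, 0.306, 0.952, 0.001]
ft_force: [-0.1, -1.2, 7.3]
finger_gap: 0.155
```

```bash
python3 st.py
```

```text
t 13.17 tcp [484.8 120.  124.2] F [-0.14 -1.23  7.27] M [-0.148  0.014 -0.005] turn 25.31 gap 0.155 eff [  0.37 -47.64 -27.97   0.19  -0.08  -0.61]
```

Emit:
jog_arm(plan=[{"tx": 0,"ty": 0,"tz": 0,"rx": 0,"ry": 0,"rz": 0.03},{"tx": 0,"ty": 0,"tz": 0,"rx": 0,"ry": 0,"rz": 0.035},{"tx": 0,"ty": 0,"tz": 0,"rx": 0,"ry": 0,"rz": 0.035},{"tx": 0,"ty": 0,"tz": 0,"rx": 0,"ry": 0,"rz": 0.035},{"tx": 0,"ty": 0,"tz": 0,"rx": 0,"ry": 0,"rz": 0.035},{"tx": 0,"ty": 0,"tz": 0,"rx": 0,"ry": 0,"rz": 0.035},{"tx": 0,"ty": 0,"tz": 0,"rx": 0,"ry": 0,"rz": 0.035},{"tx": 0,"ty": 0,"tz": 0,"rx": 0,"ry": 0,"rz": 0}])

```text
time: 13.83
tcp_pos: [0.4848, 0.12, 0.1242]
tool_rot: [0.001, 0.418, 0.909, 0.001]
ft_force: [1.2, -1.2, 7.2]
finger_gap: 0.148
```

```bash
python3 st.py
```

```text
t 13.83 tcp [484.8 120.  124.2] F [ 1.22 -1.17  7.21] M [-0.157  0.006 -0.04 ] turn 39.1 gap 0.148 eff [  0.38 -47.63 -27.95   0.14  -0.07   0.76]
```

Emit:
jog_arm(plan=[{"tx": 0,"ty": 0,"tz": 0,"rx": 0,"ry": 0,"rz": 0.025},{"tx": 0,"ty": 0,"tz": 0,"rx": 0,"ry": 0,"rz": 0.025},{"tx": 0,"ty": 0,"tz": 0,"rx": 0,"ry": 0,"rz": 0.025},{"tx": 0,"ty": 0,"tz": 0,"rx": 0,"ry": 0,"rz": 0.025},{"tx": 0,"ty": 0,"tz": 0,"rx": 0,"ry": 0,"rz": 0.02},{"tx": 0,"ty": 0,"tz": 0,"rx": 0,"ry": 0,"rz": 0.02},{"tx": 0,"ty": 0,"tz": 0,"rx": 0,"ry": 0,"rz": 0.005},{"tx": 0,"ty": 0,"tz": 0,"rx": 0,"ry": 0,"rz": 0.005}])

```text
time: 14.5
tcp_pos: [0.4848, 0.12, 0.1242]
tool_rot: [0.001, 0.484, 0.875, 0.001]
ft_force: [-0.7, -0.9, 7.6]
finger_gap: 0.149
```

```bash
python3 st.py
```

```text
t 14.5 tcp [484.8 120.  124.2] F [-0.69 -0.88  7.61] M [-0.166  0.049  0.049] turn 47.57 gap 0.149 eff [ 3.500e-01 -4.763e+01 -2.795e+01  1.900e-01 -7.000e-02 -2.000e-02]
```

Emit:
jog_arm(plan=[{"tx": 0,"ty": 0,"tz": 0,"rx": 0,"ry": 0,"rz": 0.003},{"tx": 0,"ty": 0,"tz": 0,"rx": 0,"ry": 0,"rz": 0.003},{"tx": 0,"ty": 0,"tz": 0,"rx": 0,"ry": 0,"rz": 0.003},{"tx": 0,"ty": 0,"tz": 0,"rx": 0,"ry": 0,"rz": 0.003},{"tx": 0,"ty": 0,"tz": 0,"rx": 0,"ry": 0,"rz": 0.003},{"tx": 0,"ty": 0,"tz": 0,"rx": 0,"ry": 0,"rz": 0.003},{"tx": 0,"ty": 0,"tz": 0,"rx": 0,"ry": 0,"rz": 0.003},{"tx": 0,"ty": 0,"tz": 0,"rx": 0,"ry": 0,"rz": 0.003}])

```text
time: 15.17
tcp_pos: [0.4848, 0.12, 0.1242]
tool_rot: [0.001, 0.494, 0.869, 0.001]
ft_force: [0.3, -1.5, 6.3]
finger_gap: 0.155
```

```bash
python3 st.py
```

```text
t 15.17 tcp [484.8 120.  124.2] F [ 0.3  -1.53  6.28] M [-0.072  0.041  0.033] turn 48.94 gap 0.155 eff [ 3.500e-01 -4.763e+01 -2.795e+01  1.900e-01 -7.000e-02 -4.000e-02]
```

Emit:
jog_arm(plan=[{"tx": 0,"ty": 0,"tz": 0,"rx": 0,"ry": 0,"rz": 0.003},{"tx": 0,"ty": 0,"tz": 0,"rx": 0,"ry": 0,"rz": 0.003},{"tx": 0,"ty": 0,"tz": 0,"rx": 0,"ry": 0,"rz": 0.003},{"tx": 0,"ty": 0,"tz": 0,"rx": 0,"ry": 0,"rz": 0.003},{"tx": 0,"ty": 0,"tz": 0,"rx": 0,"ry": 0,"rz": 0.003},{"tx": 0,"ty": 0,"tz": 0,"rx": 0,"ry": 0,"rz": 0.003},{"tx": 0,"ty": 0,"tz": 0,"rx": 0,"ry": 0,"rz": 0.003},{"tx": 0,"ty": 0,"tz": 0,"rx": 0,"ry": 0,"rz": 0.003}])

```text
time: 15.83
tcp_pos: [0.4848, 0.12, 0.1242]
tool_rot: [0.001, 0.505, 0.863, 0.001]
ft_force: [0.3, -0.5, 6.2]
finger_gap: 0.148
```

```bash
python3 st.py
```

```text
t 15.83 tcp [484.8 120.  124.2] F [ 0.29 -0.52  6.19] M [-0.129  0.012  0.067] turn 50.31 gap 0.148 eff [ 3.500e-01 -4.763e+01 -2.795e+01  1.900e-01 -7.000e-02 -4.000e-02]
```

Emit:
jog_arm(plan=[{"tx": 0,"ty": 0,"tz": 0,"rx": 0,"ry": 0,"rz": 0.003},{"tx": 0,"ty": 0,"tz": 0,"rx": 0,"ry": 0,"rz": 0.003},{"tx": 0,"ty": 0,"tz": 0,"rx": 0,"ry": 0,"rz": 0.003},{"tx": 0,"ty": 0,"tz": 0,"rx": 0,"ry": 0,"rz": 0.003},{"tx": 0,"ty": 0,"tz": 0,"rx": 0,"ry": 0,"rz": 0.003},{"tx": 0,"ty": 0,"tz": 0,"rx": 0,"ry": 0,"rz": 0.003},{"tx": 0,"ty": 0,"tz": 0,"rx": 0,"ry": 0,"rz": 0.003},{"tx": 0,"ty": 0,"tz": 0,"rx": 0,"ry": 0,"rz": 0.003}])

```text
time: 16.5
tcp_pos: [0.4848, 0.12, 0.1242]
tool_rot: [0.001, 0.515, 0.857, 0.001]
ft_force: [-0.3, -1.5, 7.3]
finger_gap: 0.149
```

```bash
python3 st.py
```

```text
t 16.5 tcp [484.8 120.  124.2] F [-0.33 -1.52  7.3 ] M [-0.119  0.051  0.042] turn 51.69 gap 0.149 eff [ 3.500e-01 -4.763e+01 -2.795e+01  1.900e-01 -7.000e-02 -4.000e-02]
```

Emit:
jog_arm(plan=[{"tx": 0,"ty": 0,"tz": 0,"rx": 0,"ry": 0,"rz": 0.003},{"tx": 0,"ty": 0,"tz": 0,"rx": 0,"ry": 0,"rz": 0.003},{"tx": 0,"ty": 0,"tz": 0,"rx": 0,"ry": 0,"rz": 0.003},{"tx": 0,"ty": 0,"tz": 0,"rx": 0,"ry": 0,"rz": 0.003},{"tx": 0,"ty": 0,"tz": 0,"rx": 0,"ry": 0,"rz": 0.003},{"tx": 0,"ty": 0,"tz": 0,"rx": 0,"ry": 0,"rz": 0.003},{"tx": 0,"ty": 0,"tz": 0,"rx": 0,"ry": 0,"rz": 0.003},{"tx": 0,"ty": 0,"tz": 0,"rx": 0,"ry": 0,"rz": 0.003}])

```text
time: 17.17
tcp_pos: [0.4848, 0.12, 0.1242]
tool_rot: [0.001, 0.525, 0.851, 0.001]
ft_force: [0.2, -0.2, 6.2]
finger_gap: 0.15
```

```bash
python3 st.py
```

```text
t 17.17 tcp [484.8 120.  124.2] F [ 0.25 -0.21  6.23] M [-0.146  0.012  0.016] turn 53.06 gap 0.15 eff [ 3.500e-01 -4.763e+01 -2.795e+01  1.900e-01 -7.000e-02 -4.000e-02]
```

Emit:
jog_arm(plan=[{"tx": 0,"ty": 0,"tz": 0,"rx": 0,"ry": 0,"rz": 0.003},{"tx": 0,"ty": 0,"tz": 0,"rx": 0,"ry": 0,"rz": 0.003},{"tx": 0,"ty": 0,"tz": 0,"rx": 0,"ry": 0,"rz": 0.003},{"tx": 0,"ty": 0,"tz": 0,"rx": 0,"ry": 0,"rz": 0.003},{"tx": 0,"ty": 0,"tz": 0,"rx": 0,"ry": 0,"rz": 0.003},{"tx": 0,"ty": 0,"tz": 0,"rx": 0,"ry": 0,"rz": 0.003},{"tx": 0,"ty": 0,"tz": 0,"rx": 0,"ry": 0,"rz": 0.003},{"tx": 0,"ty": 0,"tz": 0,"rx": 0,"ry": 0,"rz": 0.003}])

```text
time: 17.83
tcp_pos: [0.4848, 0.12, 0.1242]
tool_rot: [0.001, 0.535, 0.845, 0.001]
ft_force: [-0.2, -1.0, 6.8]
finger_gap: 0.153
```

```bash
python3 st.py
```

```text
t 17.83 tcp [484.8 120.  124.2] F [-0.18 -1.02  6.77] M [-0.165  0.027 -0.004] turn 54.44 gap 0.153 eff [ 3.500e-01 -4.763e+01 -2.795e+01  1.900e-01 -7.000e-02 -4.000e-02]
```

Emit:
jog_arm(plan=[{"tx": 0,"ty": 0,"tz": 0,"rx": 0,"ry": 0,"rz": 0.003},{"tx": 0,"ty": 0,"tz": 0,"rx": 0,"ry": 0,"rz": 0.003},{"tx": 0,"ty": 0,"tz": 0,"rx": 0,"ry": 0,"rz": 0.003},{"tx": 0,"ty": 0,"tz": 0,"rx": 0,"ry": 0,"rz": 0.003},{"tx": 0,"ty": 0,"tz": 0,"rx": 0,"ry": 0,"rz": 0.003},{"tx": 0,"ty": 0,"tz": 0,"rx": 0,"ry": 0,"rz": 0.003},{"tx": 0,"ty": 0,"tz": 0,"rx": 0,"ry": 0,"rz": 0.003},{"tx": 0,"ty": 0,"tz": 0,"rx": 0,"ry": 0,"rz": 0.003}])

```text
time: 18.5
tcp_pos: [0.4848, 0.12, 0.1242]
tool_rot: [0.001, 0.545, 0.838, 0.001]
ft_force: [0.2, -0.6, 6.4]
finger_gap: 0.151
```

```bash
python3 st.py
```

```text
t 18.5 tcp [484.8 120.  124.2] F [ 0.23 -0.64  6.39] M [-0.172  0.04   0.101] turn 55.82 gap 0.151 eff [ 3.500e-01 -4.763e+01 -2.796e+01  1.900e-01 -7.000e-02 -4.000e-02]
```

Emit:
jog_arm(plan=[{"tx": 0,"ty": 0,"tz": 0,"rx": 0,"ry": 0,"rz": 0.003},{"tx": 0,"ty": 0,"tz": 0,"rx": 0,"ry": 0,"rz": 0.003},{"tx": 0,"ty": 0,"tz": 0,"rx": 0,"ry": 0,"rz": 0.003},{"tx": 0,"ty": 0,"tz": 0,"rx": 0,"ry": 0,"rz": 0.003},{"tx": 0,"ty": 0,"tz": 0,"rx": 0,"ry": 0,"rz": 0.003},{"tx": 0,"ty": 0,"tz": 0,"rx": 0,"ry": 0,"rz": 0.003},{"tx": 0,"ty": 0,"tz": 0,"rx": 0,"ry": 0,"rz": 0.003},{"tx": 0,"ty": 0,"tz": 0,"rx": 0,"ry": 0,"rz": 0.003}])

```text
time: 19.17
tcp_pos: [0.4848, 0.12, 0.1242]
tool_rot: [0.001, 0.555, 0.832, 0.001]
ft_force: [-0.5, 0.2, 5.9]
finger_gap: 0.149
```

```bash
python3 st.py
```

```text
t 19.17 tcp [484.8 120.  124.2] F [-0.47  0.15  5.94] M [-0.184  0.064  0.039] turn 57.19 gap 0.149 eff [ 3.200e-01 -4.759e+01 -2.805e+01  2.000e-01 -1.400e-01 -2.000e-02]
```

Emit:
jog_arm(plan=[{"tx": 0,"ty": 0,"tz": 0,"rx": 0,"ry": 0,"rz": 0.002},{"tx": 0,"ty": 0,"tz": 0,"rx": 0,"ry": 0,"rz": 0.002},{"tx": 0,"ty": 0,"tz": 0,"rx": 0,"ry": 0,"rz": 0.002},{"tx": 0,"ty": 0,"tz": 0,"rx": 0,"ry": 0,"rz": 0.002},{"tx": 0,"ty": 0,"tz": 0,"rx": 0,"ry": 0,"rz": 0.002},{"tx": 0,"ty": 0,"tz": 0,"rx": 0,"ry": 0,"rz": 0.002},{"tx": 0,"ty": 0,"tz": 0,"rx": 0,"ry": 0,"rz": 0},{"tx": 0,"ty": 0,"tz": 0,"rx": 0,"ry": 0,"rz": 0}])

```text
time: 19.83
tcp_pos: [0.4847, 0.12, 0.1242]
tool_rot: [0.001, 0.56, 0.828, 0.001]
ft_force: [-1.5, -1.1, 7.8]
finger_gap: 0.148
```

```bash
python3 st.py
```

```text
t 19.83 tcp [484.7 120.  124.2] F [-1.48 -1.14  7.8 ] M [-0.221  0.227  0.104] turn 57.86 gap 0.148 eff [  0.28 -47.4  -28.29   0.24  -0.35   0.11]
```

Emit:
jog_arm(plan=[{"tx": 0,"ty": 0,"tz": 0,"rx": 0,"ry": 0,"rz": 0.002},{"tx": 0,"ty": 0,"tz": 0,"rx": 0,"ry": 0,"rz": 0.002},{"tx": 0,"ty": 0,"tz": 0,"rx": 0,"ry": 0,"rz": 0.002},{"tx": 0,"ty": 0,"tz": 0,"rx": 0,"ry": 0,"rz": 0.002},{"tx": 0,"ty": 0,"tz": 0,"rx": 0,"ry": 0,"rz": 0.002},{"tx": 0,"ty": 0,"tz": 0,"rx": 0,"ry": 0,"rz": 0},{"tx": 0,"ty": 0,"tz": 0,"rx": 0,"ry": 0,"rz": 0},{"tx": 0,"ty": 0,"tz": 0,"rx": 0,"ry": 0,"rz": 0}])

```text
time: 20.5
tcp_pos: [0.4846, 0.1199, 0.1242]
tool_rot: [0.001, 0.564, 0.825, 0.001]
ft_force: [-2.0, -1.2, 8.1]
finger_gap: 0.15
```

```bash
python3 st.py
```

```text
t 20.5 tcp [484.6 119.9 124.2] F [-2.03 -1.24  8.13] M [-0.259  0.41   0.126] turn 58.43 gap 0.15 eff [  0.27 -47.2  -28.57   0.27  -0.6    0.14]
```

Emit:
jog_arm(plan=[{"tx": 0,"ty": 0,"tz": 0,"rx": 0,"ry": 0,"rz": 0.002},{"tx": 0,"ty": 0,"tz": 0,"rx": 0,"ry": 0,"rz": 0.002},{"tx": 0,"ty": 0,"tz": 0,"rx": 0,"ry": 0,"rz": 0.002},{"tx": 0,"ty": 0,"tz": 0,"rx": 0,"ry": 0,"rz": 0.002},{"tx": 0,"ty": 0,"tz": 0,"rx": 0,"ry": 0,"rz": 0.002},{"tx": 0,"ty": 0,"tz": 0,"rx": 0,"ry": 0,"rz": 0.002},{"tx": 0,"ty": 0,"tz": 0,"rx": 0,"ry": 0,"rz": 0},{"tx": 0,"ty": 0,"tz": 0,"rx": 0,"ry": 0,"rz": 0}])

```text
time: 21.17
tcp_pos: [0.4844, 0.1199, 0.1241]
tool_rot: [0.001, 0.569, 0.822, 0.001]
ft_force: [-3.6, -2.1, 9.5]
finger_gap: 0.15
```

```bash
python3 st.py
```

```text
t 21.17 tcp [484.4 119.9 124.1] F [-3.56 -2.12  9.5 ] M [-0.296  0.599  0.164] turn 59.11 gap 0.15 eff [  0.27 -46.97 -28.93   0.31  -0.91   0.18]
```

Emit:
jog_arm(plan=[{"tx": 0,"ty": -0.0005,"tz": 0,"rx": 0,"ry": 0,"rz": 0},{"tx": 0,"ty": 0,"tz": 0,"rx": 0,"ry": 0,"rz": 0.002},{"tx": 0,"ty": 0,"tz": 0,"rx": 0,"ry": 0,"rz": 0.002},{"tx": 0,"ty": 0,"tz": 0,"rx": 0,"ry": 0,"rz": 0.002},{"tx": 0,"ty": 0,"tz": 0,"rx": 0,"ry": 0,"rz": 0.002},{"tx": 0,"ty": 0,"tz": 0,"rx": 0,"ry": 0,"rz": 0},{"tx": 0,"ty": 0,"tz": 0,"rx": 0,"ry": 0,"rz": 0},{"tx": 0,"ty": 0,"tz": 0,"rx": 0,"ry": 0,"rz": 0}])

```text
time: 21.83
tcp_pos: [0.4842, 0.1199, 0.1242]
tool_rot: [0.001, 0.573, 0.82, 0.001]
ft_force: [-1.6, -0.9, 7.7]
finger_gap: 0.151
```

```bash
python3 st.py
```

```text
t 21.83 tcp [484.2 119.9 124.2] F [-1.61 -0.9   7.68] M [-0.056  0.291  0.114] turn 59.58 gap 0.151 eff [  0.   -47.35 -28.37   0.15  -0.39   0.14]
```

Lateral load has dropped. I'll turn a little further to see whether the torque builds with the knob centred.

Emit:
jog_arm(plan=[{"tx": 0,"ty": -0.0003,"tz": 0,"rx": 0,"ry": 0,"rz": 0},{"tx": 0,"ty": 0,"tz": 0,"rx": 0,"ry": 0,"rz": 0.003},{"tx": 0,"ty": 0,"tz": 0,"rx": 0,"ry": 0,"rz": 0.003},{"tx": 0,"ty": 0,"tz": 0,"rx": 0,"ry": 0,"rz": 0.003},{"tx": 0,"ty": 0,"tz": 0,"rx": 0,"ry": 0,"rz": 0.003},{"tx": 0,"ty": 0,"tz": 0,"rx": 0,"ry": 0,"rz": 0.003},{"tx": 0,"ty": 0,"tz": 0,"rx": 0,"ry": 0,"rz": 0},{"tx": 0,"ty": 0,"tz": 0,"rx": 0,"ry": 0,"rz": 0}])

```text
time: 22.5
tcp_pos: [0.4839, 0.1198, 0.1242]
tool_rot: [0.001, 0.579, 0.815, 0.001]
ft_force: [-1.5, -0.9, 7.3]
finger_gap: 0.151
```

```bash
python3 st.py
```

```text
t 22.5 tcp [483.9 119.8 124.2] F [-1.48 -0.91  7.27] M [-0.044  0.275  0.148] turn 60.43 gap 0.151 eff [ -0.12 -47.33 -28.39   0.09  -0.4    0.15]
```

Emit:
jog_arm(plan=[{"tx": 0,"ty": 0,"tz": 0,"rx": 0,"ry": 0,"rz": 0.003},{"tx": 0,"ty": 0,"tz": 0,"rx": 0,"ry": 0,"rz": 0.003},{"tx": 0,"ty": 0,"tz": 0,"rx": 0,"ry": 0,"rz": 0.003},{"tx": 0,"ty": 0,"tz": 0,"rx": 0,"ry": 0,"rz": 0.003},{"tx": 0,"ty": 0,"tz": 0,"rx": 0,"ry": 0,"rz": 0.003},{"tx": 0,"ty": 0,"tz": 0,"rx": 0,"ry": 0,"rz": 0},{"tx": 0,"ty": 0,"tz": 0,"rx": 0,"ry": 0,"rz": 0},{"tx": 0,"ty": 0,"tz": 0,"rx": 0,"ry": 0,"rz": 0}])

```text
time: 23.17
tcp_pos: [0.4837, 0.1197, 0.1241]
tool_rot: [0.001, 0.585, 0.811, 0.001]
ft_force: [-3.2, -0.5, 8.5]
finger_gap: 0.154
```

```bash
python3 st.py
```

```text
t 23.17 tcp [483.7 119.7 124.1] F [-3.19 -0.53  8.52] M [-0.107  0.603  0.161] turn 61.29 gap 0.154 eff [ -0.14 -47.05 -28.87   0.13  -0.8    0.17]
```

Emit:
jog_arm(plan=[{"tx": 0,"ty": 0,"tz": 0,"rx": 0,"ry": 0,"rz": 0.003},{"tx": 0,"ty": 0,"tz": 0,"rx": 0,"ry": 0,"rz": 0.003},{"tx": 0,"ty": 0,"tz": 0,"rx": 0,"ry": 0,"rz": 0.003},{"tx": 0,"ty": 0,"tz": 0,"rx": 0,"ry": 0,"rz": 0.003},{"tx": 0,"ty": 0,"tz": 0,"rx": 0,"ry": 0,"rz": 0.003},{"tx": 0,"ty": 0,"tz": 0,"rx": 0,"ry": 0,"rz": 0},{"tx": 0,"ty": 0,"tz": 0,"rx": 0,"ry": 0,"rz": 0},{"tx": 0,"ty": 0,"tz": 0,"rx": 0,"ry": 0,"rz": 0}])

```text
time: 23.83
tcp_pos: [0.4835, 0.1197, 0.1241]
tool_rot: [0.0, 0.591, 0.807, 0.001]
ft_force: [-4.4, -1.7, 9.9]
finger_gap: 0.153
```

```bash
python3 st.py
```

```text
t 23.83 tcp [483.5 119.7 124.1] F [-4.4  -1.67  9.9 ] M [-0.148  0.849  0.15 ] turn 62.15 gap 0.153 eff [ -0.16 -46.77 -29.36   0.17  -1.21   0.2 ]
```

The stop is met: resistance began at about 57° and grew steadily, with one lug leading. I'll re-centre, back off to about 55° so the lug sits under the notch, then let it up carefully.

Emit:
jog_arm(plan=[{"tx": 0,"ty": 0.0002,"tz": 0,"rx": 0,"ry": 0,"rz": -0.025},{"tx": 0,"ty": 0.0002,"tz": 0,"rx": 0,"ry": 0,"rz": -0.025},{"tx": 0,"ty": 0.0002,"tz": 0,"rx": 0,"ry": 0,"rz": -0.025},{"tx": 0,"ty": 0.0002,"tz": 0,"rx": 0,"ry": 0,"rz": -0.025},{"tx": 0,"ty": 0,"tz": 0,"rx": 0,"ry": 0,"rz": -0.02},{"tx": 0,"ty": 0,"tz": 0,"rx": 0,"ry": 0,"rz": 0},{"tx": 0,"ty": 0,"tz": 0,"rx": 0,"ry": 0,"rz": 0},{"tx": 0,"ty": 0,"tz": 0,"rx": 0,"ry": 0,"rz": 0}])

```text
time: 24.5
tcp_pos: [0.4845, 0.12, 0.124]
tool_rot: [0.001, 0.542, 0.841, 0.001]
ft_force: [-2.6, -1.0, 7.8]
finger_gap: 0.149
```

```bash
python3 st.py
```

```text
t 24.5 tcp [484.5 120.  124. ] F [-2.62 -1.01  7.8 ] M [-0.047  0.421  0.061] turn 55.29 gap 0.149 eff [-1.200e-01 -4.785e+01 -2.894e+01  1.000e-02 -5.700e-01  2.000e-02]
```

Emit:
jog_arm(plan=[{"tx": 0,"ty": -0.0003,"tz": 0,"rx": 0,"ry": 0,"rz": -0.01},{"tx": 0,"ty": 0,"tz": 0,"rx": 0,"ry": 0,"rz": -0.01},{"tx": 0,"ty": 0,"tz": 0,"rx": 0,"ry": 0,"rz": -0.005},{"tx": 0,"ty": 0,"tz": 0,"rx": 0,"ry": 0,"rz": 0},{"tx": 0,"ty": 0,"tz": 0,"rx": 0,"ry": 0,"rz": 0},{"tx": 0,"ty": 0,"tz": 0,"rx": 0,"ry": 0,"rz": 0},{"tx": 0,"ty": 0,"tz": 0,"rx": 0,"ry": 0,"rz": 0},{"tx": 0,"ty": 0,"tz": 0,"rx": 0,"ry": 0,"rz": 0}])

```text
time: 25.17
tcp_pos: [0.4844, 0.12, 0.1241]
tool_rot: [0.001, 0.531, 0.847, 0.001]
ft_force: [-1.3, 0.5, 7.2]
finger_gap: 0.147
```

```bash
python3 st.py
python3 - <<'E'
from h import *
zt=get_state()['tcp_pos'][2]
c=read_camera('scene');P=pts(c)
np.savez('scene6.npz',P=P,px=c['pixels'],T=c['T'],fov=c['fov_y'],c=[c['cx'],c['cy']])
from ov import run
run('scene6.npz',.4841,.120,zt,116,.4842,.120,'ov6.png',zt-.036,zt-.029)
from fit import *
for n in(5,6):
    S=Cam(f'scene{n}.npz','scene')
    for half in (60,80):
        p,r,k=fit(S,arc(.0885,.026,6.25-half,6.25+half),[.484,.1195],sign=1); print(n,'disc',half,p.round(5),r.round(3))
E
```

```text
t 25.17 tcp [484.4 120.  124.1] F [-1.32  0.53  7.23] M [ 0.096  0.204 -0.03 ] turn 53.86 gap 0.147 eff [-2.700e-01 -4.767e+01 -2.827e+01 -1.300e-01 -2.300e-01 -1.000e-02]
132 [0.476 0.09  0.088] [0.517 0.148 0.095]
rim [0.4841 0.1196] 0.0008943480109158686
5 disc 60 [0.48362 0.12001] 0.14
5 disc 80 [0.48363 0.12013] 0.146
6 disc 60 [0.48381 0.12018] 0.121
6 disc 80 [0.48381 0.12033] 0.141
```

View pics/ov6.png

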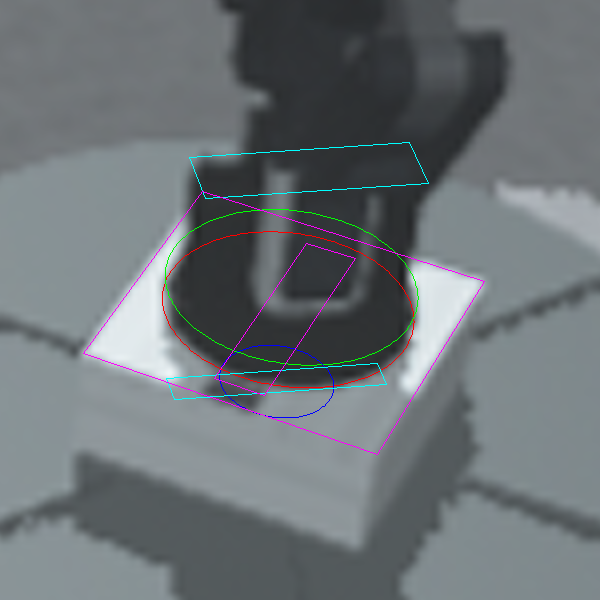

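Emit:
jog_arm(plan=[{"tx": 0,"ty": 0,"tz": -0.0005,"rx": 0,"ry": 0,"rz": 0},{"tx": 0,"ty": 0,"tz": -0.0005,"rx": 0,"ry": 0,"rz": 0},{"tx": 0,"ty": 0,"tz": -0.0005,"rx": 0,"ry": 0,"rz": 0},{"tx": 0,"ty": 0,"tz": -0.0005,"rx": 0,"ry": 0,"rz": 0},{"tx": 0,"ty": 0,"tz": -0.0005,"rx": 0,"ry": 0,"rz": 0},{"tx": 0,"ty": 0,"tz": 0,"rx": 0,"ry": 0,"rz": 0},{"tx": 0,"ty": 0,"tz": 0,"rx": 0,"ry": 0,"rz": 0},{"tx": 0,"ty": 0,"tz": 0,"rx": 0,"ry": 0,"rz": 0}])

```text
time: 25.88
tcp_pos: [0.4843, 0.1199, 0.1263]
tool_rot: [0.001, 0.531, 0.847, 0.001]
ft_force: [2.8, 1.6, -2.1]
finger_gap: 0.15
```

```bash
python3 st.py
```

```text
t 25.88 tcp [484.3 119.9 126.3] F [ 2.8   1.61 -2.05] M [ 0.365 -0.433  0.018] turn 53.86 gap 0.15 eff [-3.600e-01 -5.145e+01 -2.952e+01 -3.200e-01  7.100e-01 -1.000e-02]
```

Emit:
jog_arm(plan=[{"tx": 0,"ty": 0,"tz": 0.001,"rx": 0,"ry": 0,"rz": 0},{"tx": 0,"ty": 0,"tz": 0.001,"rx": 0,"ry": 0,"rz": 0},{"tx": 0,"ty": 0,"tz": 0.0006,"rx": 0,"ry": 0,"rz": 0},{"tx": 0,"ty": 0,"tz": 0,"rx": 0,"ry": 0,"rz": 0.01},{"tx": 0,"ty": 0,"tz": 0,"rx": 0,"ry": 0,"rz": 0.01},{"tx": 0,"ty": 0,"tz": 0,"rx": 0,"ry": 0,"rz": 0.01},{"tx": 0,"ty": 0,"tz": 0,"rx": 0,"ry": 0,"rz": 0.01},{"tx": 0,"ty": 0,"tz": 0,"rx": 0,"ry": 0,"rz": 0}])

```text
time: 26.55
tcp_pos: [0.4845, 0.1198, 0.1243]
tool_rot: [0.001, 0.548, 0.836, 0.001]
ft_force: [-1.8, 0.4, 6.6]
finger_gap: 0.151
```

```bash
python3 st.py
```

```text
t 26.55 tcp [484.5 119.8 124.3] F [-1.77  0.4   6.65] M [ 0.125  0.18  -0.013] turn 56.18 gap 0.151 eff [ -0.42 -47.68 -28.25  -0.17  -0.21   0.24]
```

The ledge blocked it at 54°, so I pushed back down. The stop isn't fully met, since only one lug touched. I'll continue clockwise while following the side force to keep it centred.

Emit:
jog_arm(plan=[{"tx": 0,"ty": -0.0002,"tz": 0,"rx": 0,"ry": 0,"rz": 0.015},{"tx": 0,"ty": -0.0002,"tz": 0,"rx": 0,"ry": 0,"rz": 0.015},{"tx": 0,"ty": -0.0002,"tz": 0,"rx": 0,"ry": 0,"rz": 0.015},{"tx": 0,"ty": -0.0002,"tz": 0,"rx": 0,"ry": 0,"rz": 0.015},{"tx": 0,"ty": -0.0002,"tz": 0,"rx": 0,"ry": 0,"rz": 0.015},{"tx": 0,"ty": -0.0002,"tz": 0,"rx": 0,"ry": 0,"rz": 0.015},{"tx": 0,"ty": 0,"tz": 0,"rx": 0,"ry": 0,"rz": 0},{"tx": 0,"ty": 0,"tz": 0,"rx": 0,"ry": 0,"rz": 0}])

```text
time: 27.22
tcp_pos: [0.4835, 0.1194, 0.1245]
tool_rot: [0.001, 0.585, 0.811, 0.001]
ft_force: [-0.2, 1.7, 7.2]
finger_gap: 0.151
```

```bash
python3 st.py
```

```text
t 27.22 tcp [483.5 119.4 124.5] F [-0.16  1.65  7.2 ] M [0.184 0.011 0.126] turn 61.31 gap 0.151 eff [-5.100e-01 -4.718e+01 -2.762e+01 -1.900e-01  2.000e-02  1.200e-01]
```

Emit:
jog_arm(plan=[{"tx": 0.0002,"ty": 0,"tz": 0.0003,"rx": 0,"ry": 0,"rz": 0.004},{"tx": 0,"ty": 0,"tz": 0,"rx": 0,"ry": 0,"rz": 0.004},{"tx": 0,"ty": 0,"tz": 0,"rx": 0,"ry": 0,"rz": 0.004},{"tx": 0,"ty": 0,"tz": 0,"rx": 0,"ry": 0,"rz": 0.004},{"tx": 0,"ty": 0,"tz": 0,"rx": 0,"ry": 0,"rz": 0.004},{"tx": 0,"ty": 0,"tz": 0,"rx": 0,"ry": 0,"rz": 0.004},{"tx": 0,"ty": 0,"tz": 0,"rx": 0,"ry": 0,"rz": 0},{"tx": 0,"ty": 0,"tz": 0,"rx": 0,"ry": 0,"rz": 0}])

```text
time: 27.88
tcp_pos: [0.4833, 0.1194, 0.1242]
tool_rot: [0.001, 0.595, 0.804, 0.001]
ft_force: [-2.6, -2.3, 10.0]
finger_gap: 0.149
```

```bash
python3 st.py
```

```text
t 27.88 tcp [483.3 119.4 124.2] F [-2.64 -2.29 10.04] M [-0.189  0.396  0.19 ] turn 62.66 gap 0.149 eff [  0.11 -46.29 -28.01   0.27  -0.58   0.26]
```

Emit:
jog_arm(plan=[{"tx": 0,"ty": -0.0002,"tz": 0,"rx": 0,"ry": 0,"rz": 0.004},{"tx": 0,"ty": 0,"tz": 0,"rx": 0,"ry": 0,"rz": 0.004},{"tx": 0,"ty": 0,"tz": 0,"rx": 0,"ry": 0,"rz": 0.004},{"tx": 0,"ty": 0,"tz": 0,"rx": 0,"ry": 0,"rz": 0.004},{"tx": 0,"ty": 0,"tz": 0,"rx": 0,"ry": 0,"rz": 0.004},{"tx": 0,"ty": 0,"tz": 0,"rx": 0,"ry": 0,"rz": 0.004},{"tx": 0,"ty": 0,"tz": 0,"rx": 0,"ry": 0,"rz": 0},{"tx": 0,"ty": 0,"tz": 0,"rx": 0,"ry": 0,"rz": 0}])

```text
time: 28.55
tcp_pos: [0.4832, 0.1194, 0.1242]
tool_rot: [0.001, 0.604, 0.797, 0.001]
ft_force: [-0.7, -1.0, 9.0]
finger_gap: 0.151
```

```bash
python3 st.py
```

```text
t 28.55 tcp [483.2 119.4 124.2] F [-0.7  -0.99  8.99] M [-0.187  0.258  0.764] turn 63.99 gap 0.151 eff [ -0.33 -46.39 -27.73   0.54  -0.37   0.75]
```

Torque jumped to 0.76 N·m with little side load, so both lugs are on the stop at about 63.5°. I'll back off slightly to unload it and let it up.

Emit:
jog_arm(plan=[{"tx": 0,"ty": 0,"tz": 0,"rx": 0,"ry": 0,"rz": -0.02},{"tx": 0,"ty": 0,"tz": 0,"rx": 0,"ry": 0,"rz": -0.02},{"tx": 0,"ty": 0,"tz": 0,"rx": 0,"ry": 0,"rz": -0.015},{"tx": 0,"ty": 0,"tz": 0,"rx": 0,"ry": 0,"rz": 0},{"tx": 0,"ty": 0,"tz": 0,"rx": 0,"ry": 0,"rz": 0},{"tx": 0,"ty": 0,"tz": 0,"rx": 0,"ry": 0,"rz": 0},{"tx": 0,"ty": 0,"tz": 0,"rx": 0,"ry": 0,"rz": 0},{"tx": 0,"ty": 0,"tz": 0,"rx": 0,"ry": 0,"rz": 0}])

```text
time: 29.22
tcp_pos: [0.4832, 0.1195, 0.1241]
tool_rot: [0.001, 0.582, 0.813, 0.001]
ft_force: [-0.3, -0.5, 6.8]
finger_gap: 0.151
```

```bash
python3 st.py
```

```text
t 29.22 tcp [483.2 119.5 124.1] F [-0.33 -0.51  6.78] M [0.017 0.057 0.033] turn 60.9 gap 0.151 eff [ 6.000e-02 -4.738e+01 -2.787e+01  4.000e-02 -5.000e-02  2.000e-02]
```

Emit:
jog_arm(plan=[{"tx": 0,"ty": 0,"tz": -0.0005,"rx": 0,"ry": 0,"rz": 0},{"tx": 0,"ty": 0,"tz": -0.0005,"rx": 0,"ry": 0,"rz": 0},{"tx": 0,"ty": 0,"tz": -0.0005,"rx": 0,"ry": 0,"rz": 0},{"tx": 0,"ty": 0,"tz": -0.0005,"rx": 0,"ry": 0,"rz": 0},{"tx": 0,"ty": 0,"tz": -0.0005,"rx": 0,"ry": 0,"rz": 0},{"tx": 0,"ty": 0,"tz": 0,"rx": 0,"ry": 0,"rz": 0},{"tx": 0,"ty": 0,"tz": 0,"rx": 0,"ry": 0,"rz": 0},{"tx": 0,"ty": 0,"tz": 0,"rx": 0,"ry": 0,"rz": 0}])

```text
time: 29.88
tcp_pos: [0.4832, 0.1194, 0.1265]
tool_rot: [0.001, 0.582, 0.813, 0.001]
ft_force: [1.4, -0.2, 5.0]
finger_gap: 0.151
```

```bash
python3 st.py
```

```text
t 29.88 tcp [483.2 119.4 126.5] F [ 1.39 -0.25  4.98] M [-0.043 -0.063  0.045] turn 60.9 gap 0.151 eff [ 6.000e-02 -4.778e+01 -2.812e+01  3.000e-02  8.000e-02  1.000e-02]
```

It rises past the ledge with only the spring load. I'll continue up to the catch.

Emit:
jog_arm(plan=[{"tx": 0,"ty": 0,"tz": -0.0006,"rx": 0,"ry": 0,"rz": 0},{"tx": 0,"ty": 0,"tz": -0.0006,"rx": 0,"ry": 0,"rz": 0},{"tx": 0,"ty": 0,"tz": -0.0006,"rx": 0,"ry": 0,"rz": 0},{"tx": 0,"ty": 0,"tz": -0.0006,"rx": 0,"ry": 0,"rz": 0},{"tx": 0,"ty": 0,"tz": -0.0006,"rx": 0,"ry": 0,"rz": 0},{"tx": 0,"ty": 0,"tz": -0.0005,"rx": 0,"ry": 0,"rz": 0},{"tx": 0,"ty": 0,"tz": 0,"rx": 0,"ry": 0,"rz": 0},{"tx": 0,"ty": 0,"tz": 0,"rx": 0,"ry": 0,"rz": 0}])

```text
time: 30.55
tcp_pos: [0.4831, 0.1195, 0.1297]
tool_rot: [0.001, 0.582, 0.813, 0.001]
ft_force: [2.2, -0.7, 5.1]
finger_gap: 0.151
```

```bash
python3 st.py
```

```text
t 30.55 tcp [483.1 119.5 129.7] F [ 2.19 -0.67  5.1 ] M [-0.074 -0.427  0.065] turn 60.91 gap 0.151 eff [ 4.300e-01 -4.823e+01 -2.796e+01  1.700e-01  5.400e-01  1.000e-02]
```

Emit:
jog_arm(plan=[{"tx": 0,"ty": 0.0003,"tz": 0,"rx": 0,"ry": 0,"rz": 0},{"tx": 0,"ty": 0,"tz": -0.0003,"rx": 0,"ry": 0,"rz": 0},{"tx": 0,"ty": 0,"tz": -0.0003,"rx": 0,"ry": 0,"rz": 0},{"tx": 0,"ty": 0,"tz": -0.0003,"rx": 0,"ry": 0,"rz": 0},{"tx": 0,"ty": 0,"tz": 0,"rx": 0,"ry": 0,"rz": 0},{"tx": 0,"ty": 0,"tz": 0,"rx": 0,"ry": 0,"rz": 0},{"tx": 0,"ty": 0,"tz": 0,"rx": 0,"ry": 0,"rz": 0},{"tx": 0,"ty": 0,"tz": 0,"rx": 0,"ry": 0,"rz": 0}])

```text
time: 31.22
tcp_pos: [0.4832, 0.1195, 0.1304]
tool_rot: [0.001, 0.582, 0.813, 0.001]
ft_force: [-0.1, -2.7, 4.3]
finger_gap: 0.153
```

```bash
python3 st.py
```

```text
t 31.22 tcp [483.2 119.5 130.4] F [-0.11 -2.66  4.3 ] M [-0.36  -0.071 -0.012] turn 60.91 gap 0.153 eff [ 1.010e+00 -4.855e+01 -2.902e+01  4.700e-01  4.000e-02  1.000e-02]
```

Emit:
jog_arm(plan=[{"tx": -0.0003,"ty": 0,"tz": 0,"rx": 0,"ry": 0,"rz": 0},{"tx": 0,"ty": 0,"tz": -0.0003,"rx": 0,"ry": 0,"rz": 0},{"tx": 0,"ty": 0,"tz": -0.0003,"rx": 0,"ry": 0,"rz": 0},{"tx": 0,"ty": 0,"tz": 0,"rx": 0,"ry": 0,"rz": 0},{"tx": 0,"ty": 0,"tz": 0,"rx": 0,"ry": 0,"rz": 0},{"tx": 0,"ty": 0,"tz": 0,"rx": 0,"ry": 0,"rz": 0},{"tx": 0,"ty": 0,"tz": 0,"rx": 0,"ry": 0,"rz": 0},{"tx": 0,"ty": 0,"tz": 0,"rx": 0,"ry": 0,"rz": 0}])

```text
time: 31.88
tcp_pos: [0.4832, 0.1194, 0.1307]
tool_rot: [0.0, 0.582, 0.813, 0.001]
ft_force: [4.4, 2.1, -8.9]
finger_gap: 0.153
```

```bash
python3 st.py
```

```text
t 31.88 tcp [483.2 119.4 130.7] F [ 4.42  2.1  -8.87] M [ 0.402 -0.754  0.002] turn 60.91 gap 0.153 eff [-6.100e-01 -5.450e+01 -3.171e+01 -3.300e-01  1.030e+00  1.000e-02]
```

The knob meets the top of the catch at TCP z 130.7 mm, which is 11 mm deep. I'll ease back 0.4 mm and release.

Emit:
jog_arm(plan=[{"tx": 0,"ty": 0,"tz": 0.0004,"rx": 0,"ry": 0,"rz": 0},{"tx": 0,"ty": 0,"tz": 0,"rx": 0,"ry": 0,"rz": 0},{"tx": 0,"ty": 0,"tz": 0,"rx": 0,"ry": 0,"rz": 0},{"tx": 0,"ty": 0,"tz": 0,"rx": 0,"ry": 0,"rz": 0},{"tx": 0,"ty": 0,"tz": 0,"rx": 0,"ry": 0,"rz": 0},{"tx": 0,"ty": 0,"tz": 0,"rx": 0,"ry": 0,"rz": 0},{"tx": 0,"ty": 0,"tz": 0,"rx": 0,"ry": 0,"rz": 0},{"tx": 0,"ty": 0,"tz": 0,"rx": 0,"ry": 0,"rz": 0}])

```text
time: 32.55
tcp_pos: [0.4833, 0.1193, 0.1307]
tool_rot: [0.001, 0.582, 0.813, 0.001]
ft_force: [0.5, 3.4, -3.5]
finger_gap: 0.149
```

```bash
python3 st.py
```

```text
t 32.55 tcp [483.3 119.3 130.7] F [ 0.5   3.39 -3.51] M [0.481 0.01  0.008] turn 60.91 gap 0.149 eff [-1.400e+00 -5.264e+01 -3.195e+01 -6.000e-01  7.000e-02  1.000e-02]
```

Emit:
jog_arm(plan=[{"tx": 0,"ty": 0,"tz": 0,"rx": 0,"ry": 0,"rz": 0},{"tx": 0,"ty": 0,"tz": 0,"rx": 0,"ry": 0,"rz": 0},{"tx": 0,"ty": 0,"tz": 0,"rx": 0,"ry": 0,"rz": 0},{"tx": 0,"ty": 0,"tz": 0,"rx": 0,"ry": 0,"rz": 0},{"tx": 0,"ty": 0,"tz": 0,"rx": 0,"ry": 0,"rz": 0},{"tx": 0,"ty": 0,"tz": 0,"rx": 0,"ry": 0,"rz": 0},{"tx": 0,"ty": 0,"tz": 0,"rx": 0,"ry": 0,"rz": 0},{"tx": 0,"ty": 0,"tz": 0,"rx": 0,"ry": 0,"rz": 0}], gripper=0.05)

```text
time: 33.22
tcp_pos: [0.4834, 0.1193, 0.1307]
tool_rot: [0.001, 0.582, 0.813, 0.001]
ft_force: [-0.4, -0.6, 0.3]
finger_gap: 0.586
```

```bash
python3 st.py
```

```text
t 33.22 tcp [483.4 119.3 130.7] F [-0.43 -0.63  0.31] M [ 0.023  0.031 -0.052] turn 60.91 gap 0.586 eff [-1.000e-02 -5.061e+01 -3.061e+01 -0.000e+00 -1.000e-02 -0.000e+00]
```

Released with no load on the tool. I'll retreat straight up, then move off so the cameras can see it.

Emit:
jog_arm(plan=[{"tx": 0,"ty": 0,"tz": -0.005,"rx": 0,"ry": 0,"rz": 0},{"tx": 0,"ty": 0,"tz": -0.01,"rx": 0,"ry": 0,"rz": 0},{"tx": 0,"ty": 0,"tz": -0.015,"rx": 0,"ry": 0,"rz": 0},{"tx": 0,"ty": 0,"tz": -0.02,"rx": 0,"ry": 0,"rz": 0},{"tx": 0,"ty": 0,"tz": -0.025,"rx": 0,"ry": 0,"rz": 0},{"tx": 0,"ty": 0,"tz": -0.025,"rx": 0,"ry": 0,"rz": 0},{"tx": 0,"ty": 0,"tz": -0.02,"rx": 0,"ry": 0,"rz": 0},{"tx": 0,"ty": 0,"tz": 0,"rx": 0,"ry": 0,"rz": 0}])

```text
time: 33.88
tcp_pos: [0.4842, 0.1194, 0.2557]
tool_rot: [0.003, 0.582, 0.813, 0.004]
ft_force: [0.7, -0.1, 1.1]
finger_gap: 0.579
```

Emit:
jog_arm(plan=[{"tx": -0.02,"ty": 0,"tz": 0,"rx": 0,"ry": 0,"rz": 0},{"tx": -0.03,"ty": 0,"tz": 0,"rx": 0,"ry": 0,"rz": 0},{"tx": -0.03,"ty": 0,"tz": 0,"rx": 0,"ry": 0,"rz": 0},{"tx": -0.03,"ty": 0,"tz": 0,"rx": 0,"ry": 0,"rz": 0},{"tx": -0.03,"ty": 0,"tz": 0,"rx": 0,"ry": 0,"rz": 0},{"tx": -0.03,"ty": 0,"tz": 0,"rx": 0,"ry": 0,"rz": 0},{"tx": -0.03,"ty": 0,"tz": 0,"rx": 0,"ry": 0,"rz": 0},{"tx": 0,"ty": 0,"tz": 0,"rx": 0,"ry": 0,"rz": 0}])

```text
time: 34.55
tcp_pos: [0.5482, -0.0741, 0.2506]
tool_rot: [0.001, 0.584, 0.812, 0.001]
ft_force: [0.6, -0.4, 0.2]
finger_gap: 0.583
```

```bash
python3 st.py
python3 - <<'E'
from h import *
ims=[]
for n,u,v in(('scene',343,185),('top',183,202)):
    c=read_camera(n);P=pts(c);px=c['pixels']
    np.savez(f'{n}7.npz',P=P,px=px,T=c['T'],fov=c['fov_y'],c=[c['cx'],c['cy']])
    q=P[v-50:v+50,u-50:u+50].reshape(-1,3); m=np.hypot(q[:,0]-.484,q[:,1]-.12)<.03; q=q[m]
    b=q[(q[:,2]>.124)&(q[:,2]<.14)]
    if len(b)>10:
        r=cv2.minAreaRect((b[:,:2]*1000).astype(np.float32)); print(n,'bar top z',np.percentile(b[:,2],[10,50,90,98]).round(4),np.round(r[0],1),np.round(r[1],1),r[2],len(b))
    d=q[(q[:,2]>.096)&(q[:,2]<.106)]; print(n,'disc top z',np.median(d[:,2]).round(4),len(d))
    ims.append(cv2.resize(px[v-40:v+40,u-40:u+40],(400,400),interpolation=2))
cv2.imwrite('pics/end.png',np.hstack(ims)[...,::-1])
E
```

```text
t 34.55 tcp [548.2 -74.1 250.6] F [ 0.63 -0.37  0.21] M [-0.032  0.012  0.016] turn 61.1 gap 0.583 eff [-1.360e+00 -5.400e+01 -3.701e+01 -1.000e-02  1.200e-01 -9.800e-01]
scene bar top z [0.1259 0.1304 0.1317 0.1324] [485.8 119.7] [17.6 45.8] 16.59974479675293 236
scene disc top z 0.1011 316
top bar top z [0.1288 0.1311 0.1327 0.1334] [482.9 117.9] [14.4 45.5] 18.903057098388672 186
top disc top z 0.1011 306
```

View pics/end.png

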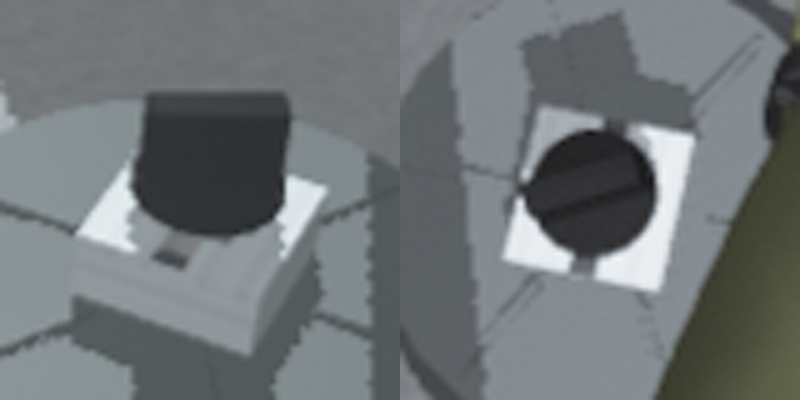

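Both views show the knob upright on the hub, with the disc at about (210,190) on the left and (592,190) on the right. The disc top is at 101.1 mm and the bar top at about 131 mm, exactly what an 11 mm locked depth gives. I'll hand it in.

```bash
python3 -c "
from plant import *
print(sign_off())"
```

```text
the job is handed in; nothing more can be done
None
```

The locking knob is fitted to the hub, locked and let go, and I handed the job in at about 35 s.

- **Fitting:** I gripped the knob by its bar, lined its lugs up with the slots and pushed it about 17.7 mm deep. The push took roughly 8–10 N.
- **Twisting:** One lug started touching at about 57° clockwise. Taking that as the stop, I backed off to 54° and let up. The ledge blocked it, with no more than a few newtons of pull, so I pushed it back down and carried on. Both lugs met the stop at about 63.5°, where the wrist torque was about 0.76 N·m. I estimate that as about 19 N at each lug.
- **Locking:** I backed off to 61°, and the knob rose freely until it met the top of the catch. Following it up, I pulled about 9 N past that point, then eased off and opened the gripper.

**Last checks:**
- **Height:** both cameras put the disc top at 101.1 mm and the bar top at about 131 mm, which matches the 11 mm locked depth.
- **Angle:** the bar stands upright, 61–63° clockwise of the slots.
- **Clearance:** the tool reads no load and stands well clear.
- **Disagreement:** the two cameras differ by 2–3 mm on the bar's sideways position, about what their calibration allows. No check failed at the end.

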